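# Hold the cash box lock open with its key

## Task

Take the blue-headed key out of the brown wooden key block, push it fully home in the brass lock on top of the grey cash box, then turn it a quarter turn clockwise, as far as it goes. The lock springs back when let go, so finish while still gripping the key and holding it turned, so that I can lift the lid. Leave the black-headed key and the other things on the desk where they are.

Things in the scene. Friction and masses are not known exactly. Their poses are not given: they have to be found in the camera images.
- key_head (a point): Centre of the blue plastic head of the right key: 28 mm wide (y), 36 mm tall (z), 9 mm thick (x); grip it across the thickness. Under it a collar 20 mm wide, 5 mm tall, of the same thickness; its underside, the shoulder, is 23 mm below this point. z is up, the blade points to -z. 24 to 39 g. Starts upright in one of the block's two slots, its shoulder on the block's top.
- key_tip (a point): Tip of the blue-headed key's blade, on the key's long axis, 47 mm below the centre of the head; same axes. The steel blade is 9 mm wide (y), 3 mm thick (x) and 24 mm long from shoulder to its rounded tip. It works either way round: half a turn about z makes no difference.
- spare_head (a point): Centre of the head of the other key, the same in shape but black, standing in the other slot of the block, 90 mm away. Not to be moved.
- key_block: Heavy brown wooden block that does not move, 55 mm (x) by 160 mm (y) by 34 mm tall; origin at the centre of its underside. The two key slots are at y = -45 and +45 mm, 28 mm deep, 4.5 mm by 10.5 mm; the keys stand in them with their thickness along the block's x.
- cash_box: Grey steel cash box, 240 mm (x) by 180 mm (y) by 90 mm tall, too heavy to shift; origin at the centre of its underside. The front part of its top (x = -120 to -28 mm) is a fixed deck with the lock on it at x = -75 mm, y = 0; the rest is a hinged lid, level with the deck, held by the lock's spring bolt.
- lock_face (a point): Centre of the keyway's mouth on the lock's face, 94 mm above the desk, 4 mm above the deck; axes of the box (z up), not turning with the plug. Steel bezel 31 mm across, brass plug 21 mm. At rest the keyway's long side lies along x: 10.4 by 4.4 mm, 27 mm deep, the mouth dished 1.5 to 2 mm wider all round. Fully home, the key's shoulder sits on the face and its tip is 24 mm below it.
- lock_plug (a joint): Turn of the brass plug, rad: 0 at rest, growing clockwise from above, stop at 1.57. Three sticky spring wafers 8, 13 and 18 mm down make the push stiff (5 to 18 N; a little wiggle helps) and hold the plug until all are passed. A return spring takes 0.05 N m at first, 0.12 at the stop. The blade has 0.16 rad of play: turn the key about 1.75 rad to reach the stop.
- mug_mid (a point): Pale pink ceramic mug, 82 mm across without its handle and 95 mm tall, standing on a wooden coaster 9 mm thick; this point is half-way up its axis. Bystander.
- case_mid (a point): Black plastic eyeglass case, 160 x 62 x 40 mm, lying on the desk; point at its centre, x along its length. Bystander.
- cup_mid (a point): Black steel mesh pen cup, 84 mm across and 100 mm tall, with pens up to 170 mm above the desk; point half-way up the cup's axis. Bystander.

How it is judged (in metres and radians):
On the way:
1. the blue-headed key is fully home in the lock before it is turned (z of key_tip in the frame of lock_face below -0.0215 m and horizontal distance between key_tip and lock_face below 0.003 m and value of joint lock_plug below 0.3 rad), for 0.1 s.
At the end, for the whole second after the job is handed in: The blue-headed key is fully home in the lock (tip at least 21.5 mm below the face, within 3 mm of the lock's axis), the plug stands at more than 1.38 rad of its 1.57 rad, and the fingers still grip the key (z of key_tip in the frame of lock_face below -0.0215 m and horizontal distance between key_tip and lock_face below 0.003 m and value of joint lock_plug above 1.38 rad and contact force between the fingers and desk_key above 2 N); the arm keeps its last pose, push and grip.
It fails at once if the mug is moved more than 25 mm (distance of mug_mid from where it was at the start of the episode above 0.025 m).
It fails at once if the glasses case is moved more than 25 mm (distance of case_mid from where it was at the start of the episode above 0.025 m).
It fails at once if the pen cup is moved more than 25 mm (distance of cup_mid from where it was at the start of the episode above 0.025 m).
It fails at once if the black-headed key is moved more than 12 mm (distance of spare_head from where it was at the start of the episode above 0.012 m).
It also fails if it takes over 51 s, if anything falls off the work surface, if the arm or the gripper's body presses on something with over 40 N, if the wrist force passes 120 N, or if a joint passes its speed limit or range.

## Robot

A 6-joint arm with a two-finger parallel gripper is mounted at the origin on the work surface. World frame = base frame: x ahead of the robot, y to its left, z up, the work surface at z = 0. Lengths are in mm, angles in degrees, forces in N, time in s.
With the tool pointing down it reaches from about 325 to 850 mm from the base axis. Payload 4.4 kg.
Tool frame: the origin (TCP) lies on the centre line of the jaws, within the pads' length; the fingertips stand robot.tips_ahead ahead of it and the grasp point (between the pads) lies 8 mm behind it (robot.tips_ahead is the distance from the TCP to the fingertips, in mm); x points along the fingers, y is the direction in which the jaws open and shut, and the axes are right-handed (so a half turn about x gives the same grasp; the last joint's range is limited). The gripper opens to 94 mm and grips with 3 to 60 N. Pads are 16 mm wide; open, the fingers measure 119 mm over their backs; the gripper's body (75 mm by 177 mm) begins 78 mm behind the grasp point.
Start: joints at [-75.774, 11.837, 88.321, -0, 79.842, -8.623], TCP at [223.268, -529.885, 181.347] pointing down, gripper open.
Joint ranges: [-156.59, 156.59], [-49.26, 127.26], [12.9, 141.05], [-63.56, 243.56], [4.71, 150.69], [-161.64, 161.64]. Speed limits (degrees/s): [159.86, 159.86, 180, 180, 180, 180].

## Interface

Orientations are given as [roll, pitch, yaw] about the fixed x, y, z axes, in that order (R = Rz(yaw) Ry(pitch) Rx(roll)).
In Python, from station import robot, viewer, ticket gives the robot as it stands. The module is installed in compiled form; this text tells all that it offers.
- The arm moves only by the tool carry_out, never from a script. Its argument "moves" is a list of rows, each a list of 7 numbers: the shift along the tool's x, y, z in cm, then the turn, a rotation vector about the tool's x, y, z in rad, then the closure, from 0 (fully open) to 1 (shut). In form: [[x, y, z, rx, ry, rz, grip], ...]. A call has 1 to 12 rows; each row shifts and turns the commanded pose from where the row before left it, along the tool's axes as they then stand; what a row does not reach is not made up. A row lasts 1/10 s, in which the tool goes at most 50 mm and 8.59 degrees, less where a joint would pass 70% of its speed; a pose out of reach is approached as far as the arm can. A call is refused whole if a number of a shift passes 5 or a number of a turn 0.15, either way. A call with a gripper value outside its range is refused whole. The fingers move at their own pace and stop on an object; "newtons" is the grip in N (left out, the last holds). Time passes only in rows, so rows that do not move let the fingers close. It gives the time, the measured TCP pose, the force and the opening at its end, in the units of the state.
- robot.state(): the state, without advancing time (a new reading comes with each control period).
- viewer.get_image(name): name is "side" or "top" or "wrist"; returns a dict with "img" (480x640x3 uint8, red, green, blue), "intrinsics" (3x3 intrinsics, pixels), "k1" (the pictures are not rectified: a ray, as slopes to the right and down, at radius r is drawn at 1 + k1 r^2 times it, then the intrinsics apply), "rvec" (rotation vector, rad) and "tvec" (3), from world to camera coordinates, as OpenCV has them; the wrist camera has in their place "hand_eye" (4x4, takes a point from camera to tool coordinates, whose origin is the TCP and whose axes are the tool frame's). Camera axes: x right, y down, z forward; pixel columns grow to the right and rows downward; lengths in mm; the calibration is good to about 2 mm. A picture is of the moment at which its call begins: read the wrist's pose just before it. There is no depth.
- ticket.job_done(): hands the job in, once; it reports no verdict.
The state is a dict: "t": time; "qpos": joint angles; "joint_vel": joint speeds; "joint_torque": joint torques, N m; "tool_pos": TCP position; "orientation": TCP orientation; "force": force on the tool from outside, world axes, zero at the start; "wrist_torque": the same for the moment, N m; "grip_width": finger opening in mm.
Only numpy, scipy, OpenCV 4.12 (cv2) and the standard library are available. Lean on these libraries where they do the work, as an engineer would, in place of code of your own. Each camera call takes 0.05 s, during which the arm holds its last target.

## Working session

There is one attempt and no reset: what is moved stays moved. The work goes in short steps, Python scripts to look and compute and a tool call to move; the robot and the scene stay as the last step left them, time stands still between calls to the robot, and variables do not carry over. Pictures are saved under pics/ and viewed, and the job is handed in when it is done.

Besides the shell and the picture viewer there is one more tool, called after "Call:" as name(argument=value, ...) on one line, values as JSON. carry_out: Moves the arm, as the interface text tells. Its arguments: {"type":"object","properties":{"moves":{"type":"array"},"newtons":{"type":"number"}},"required":["moves"]}

```bash
mkdir -p pics
python3 - <<'E'
from station import robot, viewer, ticket
import cv2,numpy as np
print(robot.state(), robot.tips_ahead)
for n in ["side","top","wrist"]:
    d=viewer.get_image(n); cv2.imwrite(f"pics/{n}0.png",d["img"][:,:,::-1])
    print(n,{k:np.round(v,4).tolist() for k,v in d.items() if k!="img"})
E
```

```text
{'t': 0.0, 'qpos': array([-7.57734974e+01,  1.18827882e+01,  8.84041737e+01, -5.42182953e-05,
        7.98421857e+01, -8.62393281e+00]), 'joint_vel': array([-0.03638116,  0.07513805,  0.01130447, -0.05404788, -0.04529971,
        0.02053095]), 'joint_torque': array([ 2.96222297e-04, -3.70879734e+01, -2.81417978e+01,  6.98139891e-02,
        3.62838374e-02, -1.91240229e-04]), 'tool_pos': array([ 223.05427172, -529.03713078,  180.21054602]), 'orientation': array([-98.60026571,  89.87085249, 104.2501793 ]), 'force': array([0.03538763, 0.02673428, 0.19115085]), 'wrist_torque': array([ 0.02847401, -0.05592487, -0.02957092]), 'grip_width': 94.29236652703767} 11.0
side {'intrinsics': [[614.2918, 0.0, 316.978], [0.0, 614.2918, 238.2791], [0.0, 0.0, 1.0]], 'k1': -0.0112, 'rvec': [0.7428, -2.4523, 1.2765], 'tvec': [498.0619, 252.0948, 1190.1649]}
top {'intrinsics': [[459.2117, 0.0, 324.0344], [0.0, 459.2117, 235.6209], [0.0, 0.0, 1.0]], 'k1': -0.1174, 'rvec': [2.1891, -2.1729, 0.0845], 'tvec': [-23.721, 633.6198, 1289.82]}
wrist {'intrinsics': [[415.5591, 0.0, 322.6239], [0.0, 415.5591, 242.9906], [0.0, 0.0, 1.0]], 'k1': -0.083, 'hand_eye': [[0.0, -0.247, 0.969, -203.4484], [1.0, 0.0005, 0.0001, -0.0911], [-0.0005, 0.969, 0.247, -72.2531], [0.0, 0.0, 0.0, 1.0]]}
```

View pics/side0.png

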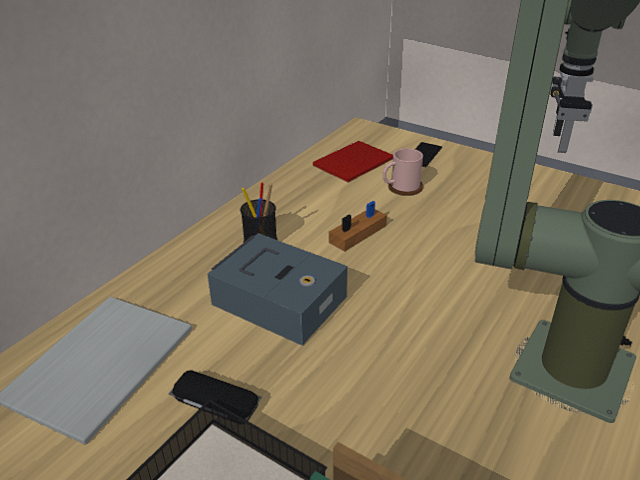

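View pics/top0.png

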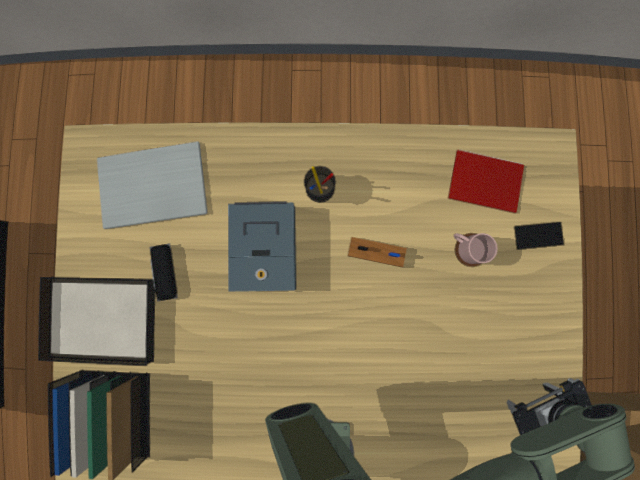

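View pics/wrist0.png

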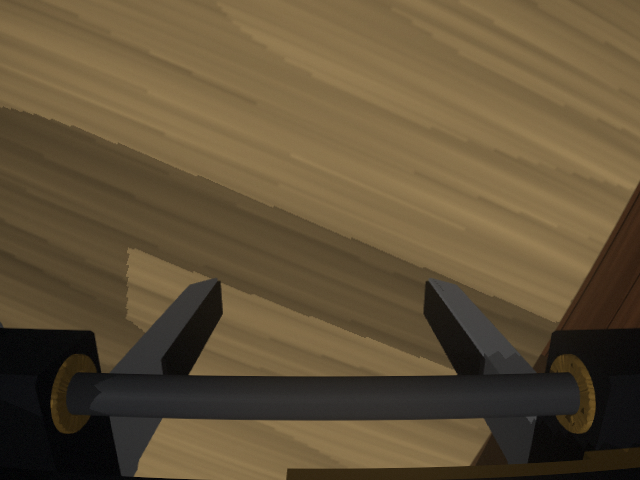

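```bash
cat > h.py <<'E'
import cv2,numpy as np
from scipy.spatial.transform import Rotation as R
from station import robot, viewer, ticket
def toolpose(s=None):
    s=s or robot.state()
    return R.from_euler('xyz',s["orientation"],degrees=True).as_matrix(), np.array(s["tool_pos"])
def cam(name):
    s=robot.state(); d=viewer.get_image(name)
    if name=="wrist":
        Rt,p=toolpose(s); H=np.array(d["hand_eye"]); 
        d["C"]=Rt@H[:3,3]+p; d["Rcw"]=Rt@H[:3,:3]
    else:
        M=cv2.Rodrigues(np.array(d["rvec"],float))[0]; d["Rcw"]=M.T; d["C"]=-M.T@np.array(d["tvec"]).ravel()
    d["bgr"]=np.ascontiguousarray(d["img"][:,:,::-1]); d["K"]=np.array(d["intrinsics"]); return d
def ray(d,u,v):
    x=cv2.undistortPoints(np.array([[[u,v]]],float),d["K"],np.array([d["k1"],0,0,0,0.]))[0,0]
    r=d["Rcw"]@np.array([x[0],x[1],1]); return d["C"],r/np.linalg.norm(r)
def onplane(d,u,v,z):
    C,r=ray(d,u,v); return C+r*(z-C[2])/r[2]
def proj(d,P):
    rv=cv2.Rodrigues(d["Rcw"].T)[0]; t=-d["Rcw"].T@d["C"]
    return cv2.projectPoints(np.array([P],float),rv,t,d["K"],np.array([d["k1"],0,0,0,0.]))[0][0,0]
def tri(rs):
    A=np.zeros((3,3));b=np.zeros(3)
    for C,r in rs:
        P=np.eye(3)-np.outer(r,r);A+=P;b+=P@C
    x=np.linalg.solve(A,b); return x,[np.linalg.norm((np.eye(3)-np.outer(r,r))@(x-C)) for C,r in rs]
def blobs(m,amin=6):
    n,l,st,c=cv2.connectedComponentsWithStats(m.astype(np.uint8))
    return [(st[i].tolist(),c[i].round(2).tolist()) for i in range(1,n) if st[i,4]>=amin]
E
python3 - <<'E'
from h import *
for n,box in [("top",(340,220,420,280)),("side",(320,190,400,250))]:
    d=cam(n);hsv=cv2.cvtColor(d["bgr"],cv2.COLOR_BGR2HSV)
    x0,y0,x1,y1=box
    s=np.zeros((480,640),bool);s[y0:y1,x0:x1]=1
    bl=(hsv[...,0]>100)&(hsv[...,0]<130)&(hsv[...,1]>120)&s
    print(n,"blue",blobs(bl)); print("black",blobs((hsv[...,2]<45)&s))
    br=(hsv[...,0]>4)&(hsv[...,0]<16)&(hsv[...,1]>120)&s
    print("brown",blobs(br,50))
    cr=d["bgr"][y0-10:y1+10,x0-10:x1+10]; cv2.imwrite(f"pics/{n}_key.png",cv2.resize(cr,None,fx=6,fy=6,interpolation=cv2.INTER_NEAREST))
    b=(235,250,290,300) if n=="top" else (280,260,340,300)
    cr=d["bgr"][b[1]:b[3],b[0]:b[2]]; cv2.imwrite(f"pics/{n}_lock.png",cv2.resize(cr,None,fx=10,fy=10,interpolation=cv2.INTER_NEAREST))
    for st,c in blobs(bl): print(onplane(d,*c,57).round(1))
    ys=(hsv[...,0]>15)&(hsv[...,0]<35)&(hsv[...,1]>60)
    m=np.zeros((480,640),bool);m[b[1]:b[3],b[0]:b[2]]=1
    print("brass",[(st,c,onplane(d,*c,94).round(1)) for st,c in blobs(ys&m)])
E
```

```text
top blue [([389, 253, 11, 4, 29], [394.0, 254.34])]
black [([358, 247, 10, 3, 23], [362.39, 248.04])]
brown [([348, 238, 59, 29, 904], [376.33, 251.61])]
[ 580.3 -214.8   57. ]
brass [([257, 270, 8, 8, 48], [260.5, 273.71], array([523.8, 151.8,  94. ])), ([235, 291, 55, 9, 484], [262.48, 295.09], array([466.3, 145.6,  94. ]))]
side blue [([366, 201, 9, 17, 106], [370.09, 208.97])]
black [([343, 215, 8, 17, 109], [346.45, 222.84])]
brown [([329, 211, 58, 39, 1184], [356.85, 229.99])]
[ 576.8 -207.9   57. ]
brass [([333, 260, 7, 3, 14], [336.71, 260.64], array([504.2,  65.3,  94. ])), ([302, 277, 10, 6, 45], [306.73, 279.67], array([520.9, 154.7,  94. ]))]
```

View pics/top_key.png

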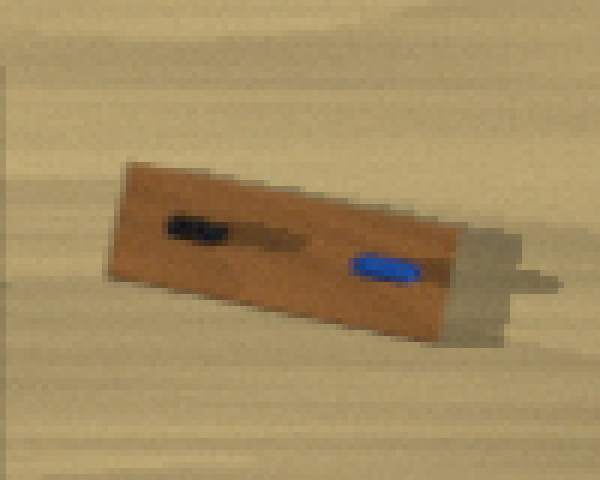

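Run:
```python
from h import *
s=robot.state();print(s['t']);Rt,p=toolpose(s);print(Rt.round(3));print(p)
d=cam("top")
for z,pts in [(94,[(228,204),(295,204),(296,291),(228,291)]),(34,[(350,238),(409,248),(404,267),(348,256)])]:
    for q in pts: print(q,onplane(d,*q,z).round(1))
d2=cam("side")
print("head",tri([ray(d,394,254.34),ray(d2,370.09,208.97)]))
print("black",tri([ray(d,362.39,248.04),ray(d2,346.45,222.84)]))
print("lock",tri([ray(d,260.5,273.71),ray(d2,306.73,279.67)]))
```

```text
0.25
[[-0.     0.388 -0.922]
 [ 0.001 -0.922 -0.388]
 [-1.    -0.001 -0.   ]]
[ 223.18214364 -529.47622523  180.78379317]
(228, 204) [713.4 244.9  94. ]
(295, 204) [714.3  60.8  94. ]
(296, 291) [478.3  55.2  94. ]
(228, 291) [476.2 239.6  94. ]
(350, 238) [626.8 -92.9  34. ]
(409, 248) [ 599.5 -261.3   34. ]
(404, 267) [ 545.4 -246.7   34. ]
(348, 256) [575.6 -87.4  34. ]
head (array([ 580.66631428, -215.46213566,   51.69617266]), [np.float64(0.21068399668494095), np.float64(0.21068399668500104)])
black (array([ 597.46103033, -126.7703468 ,   51.98242902]), [np.float64(0.11566509282556653), np.float64(0.11566509282542795)])
lock (array([523.43497408, 151.98805238,  91.09437676]), [np.float64(0.44697378906936774), np.float64(0.4469737890693172)])
```

Call:
carry_out(moves=[[0.3,-1.5,-4.5,0,0,0,0.3],[0.3,-1.5,-4.5,0,0,0,0.3],[0.3,-1.5,-4.5,0,0,0,0.3],[0.3,-1.5,-4.5,0,0,0,0.3],[0.3,-1.5,-4.5,0,0,0,0.3],[0.3,-1.5,-4.5,0,0,0,0.3],[0.3,-1.5,-4.5,0,0,0,0.3],[0.3,-1.5,-4.5,0,0,0,0.3],[0.3,-1.5,-4.5,0,0,0,0.3],[0.3,-1.5,-4.5,0,0,0,0.3],[0,0,0,-0.14,0,0,0.3],[0,0,0,-0.14,0,0,0.3]], newtons=50)

```text
t: 1.55
tool_pos: [580.7, -215.1, 150.8]
orientation: [-63.5, 90.0, 155.9]
force: [-0.5, -0.6, -0.1]
grip_width: 65.6
```

Call:
carry_out(moves=[[0,0,0,-0.14,0,0,0.3],[0,0,0,-0.14,0,0,0.3],[0,0,0,-0.14,0,0,0.3],[0,0,0,-0.14,0,0,0.3],[0,0,0,-0.14,0,0,0.3],[0,0,0,0,0,0,0.3],[0,0,0,0,0,0,0.3]])

```text
t: 2.25
tool_pos: [579.7, -216.9, 151.3]
orientation: [-127.4, 90.0, 131.4]
force: [0.3, -0.6, -0.2]
grip_width: 65.7
```

Run:
```python
from h import *
d=cam("wrist");cv2.imwrite("pics/w1.png",d["bgr"])
s=robot.state();print(s);Rt,p=toolpose(s);print(Rt.round(4))
```

```text
{'t': 2.3, 'qpos': array([-2.85204958e+01,  1.84863952e+01,  8.36429615e+01,  2.65099504e-03,
        7.78742480e+01, -1.73788152e+01]), 'joint_vel': array([-0.03866965, -0.0700959 , -0.11048064,  0.0748183 ,  0.02148062,
       -0.56079232]), 'joint_torque': array([ 3.50783215e-03, -4.15430367e+01, -2.77727008e+01,  6.47724839e-02,
        3.84006801e-02,  5.95597128e-03]), 'tool_pos': array([ 579.70836345, -216.90022631,  151.31153489]), 'orientation': array([-143.09430567,   89.99556014,  115.76345677]), 'force': array([-0.44996658, -0.01592236, -0.02586273]), 'wrist_torque': array([-0.04664127, -0.05349609, -0.06640105]), 'grip_width': 65.89168090888117}
[[-0.000e+00  9.812e-01 -1.932e-01]
 [ 1.000e-04 -1.932e-01 -9.812e-01]
 [-1.000e+00 -0.000e+00 -1.000e-04]]
```

View pics/w1.png

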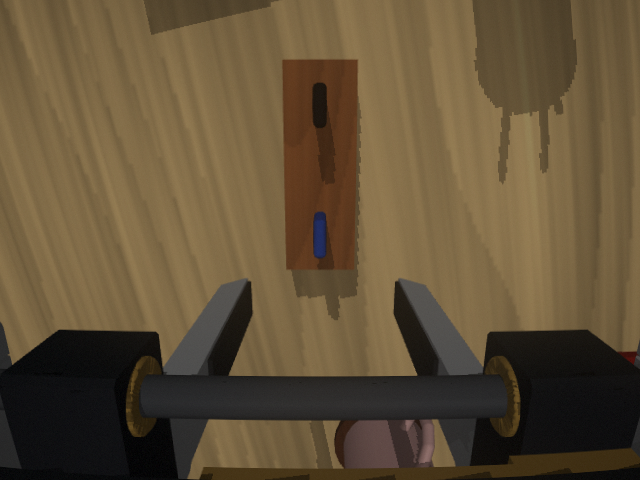

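Run:
```python
from h import *
d=cam("wrist");Rt,p=toolpose();print(p)
hsv=cv2.cvtColor(d["bgr"],cv2.COLOR_BGR2HSV)
s=np.zeros((480,640),bool);s[50:275,270:370]=1
bl=(hsv[...,0]>100)&(hsv[...,0]<130)&(hsv[...,1]>100)&s
bk=(hsv[...,2]<45)&s
br=(hsv[...,1]>100)&(hsv[...,0]<13)&s
def rel(P): return (Rt.T@(P-p)).round(2)
for nm,m in [("bl",bl),("bk",bk)]:
  for st,c in blobs(m,30):
    print(nm,st,c)
    for v,z in [(st[1],75),(st[1]+st[3],75),(c[1],57)]: 
        P=onplane(d,c[0]+.0,v,z);print(z,P.round(1),rel(P))
for st,c in blobs(br,2000): print("brown",st)
cs,_=cv2.findContours(br.astype(np.uint8),cv2.RETR_EXTERNAL,cv2.CHAIN_APPROX_NONE)
c=max(cs,key=cv2.contourArea);q=cv2.approxPolyDP(c,8,True)[:,0];print(q)
Q=np.array([onplane(d,*x,34) for x in q]);print(Q.round(1),Q.mean(0))
cr=d["bgr"][200:275,280:360];cv2.imwrite("pics/w1c.png",cv2.resize(cr,None,fx=7,fy=7,interpolation=cv2.INTER_NEAREST))
```

```text
[ 579.7074062  -216.9230544   151.32346008]
bl [314, 212, 12, 45, 517] [319.53, 234.43]
75 [ 582.6 -194.5   75. ] [ 76.32  -1.51 -22.54]
75 [ 576.4 -225.9   75. ] [76.32 -1.56  9.41]
57 [ 578.6 -214.    57. ] [94.32 -1.65 -2.62]
bk [313, 83, 14, 45, 581] [319.35, 105.14]
75 [ 598.7 -112.2   75. ] [  76.33   -1.49 -106.4 ]
75 [ 593.3 -139.9   75. ] [ 76.33  -1.53 -78.21]
57 [ 596.2 -124.4   57. ] [ 94.33  -1.63 -93.96]
brown [284, 82, 72, 187, 3781]
[[296  82]
 [284 133]
 [298 118]
 [301 136]
 [289 131]
 [285 141]
 [293 133]
 [303 144]
 [288 148]
 [313 180]
 [298 183]
 [301 173]
 [285 164]
 [296 172]
 [289 183]
 [285 172]
 [286 184]
 [299 188]
 [286 200]
 [303 202]
 [290 226]
 [303 225]
 [304 236]
 [293 233]
 [307 239]
 [293 263]
 [315 262]
 [305 234]
 [319 209]
 [336 265]
 [353 246]
 [338 234]
 [353 238]
 [354 220]
 [331 226]
 [348 221]
 [339 218]
 [352 207]
 [351 164]
 [337 180]
 [315 172]
 [329 161]
 [340 168]
 [312 158]
 [328 130]
 [316 144]
 [299 142]
 [314 135]
 [314 119]
 [301 113]
 [308 104]
 [298 117]
 [288 112]
 [301 107]
 [294  92]
 [309  90]]
[[ 582.8 -103.2   34. ]
 [ 566
[... 658 characters left out ...]
  34. ]
 [ 585.5 -246.7   34. ]
 [ 601.8 -233.7   34. ]
 [ 591.8 -221.7   34. ]
 [ 602.9 -227.3   34. ]
 [ 606.3 -213.1   34. ]
 [ 587.6 -214.3   34. ]
 [ 601.5 -212.9   34. ]
 [ 595.  -209.2   34. ]
 [ 606.5 -202.6   34. ]
 [ 611.7 -169.8   34. ]
 [ 598.9 -179.7   34. ]
 [ 583.5 -170.5   34. ]
 [ 595.6 -164.4   34. ]
 [ 602.9 -171.2   34. ]
 [ 583.4 -159.7   34. ]
 [ 599.3 -141.6   34. ]
 [ 588.4 -150.    34. ]
 [ 576.1 -146.1   34. ]
 [ 588.2 -143.2   34. ]
 [ 590.5 -131.8   34. ]
 [ 581.9 -125.6   34. ]
 [ 588.3 -120.3   34. ]
 [ 579.1 -128.    34. ]
 [ 572.6 -123.    34. ]
 [ 582.8 -121.4   34. ]
 [ 579.9 -109.9   34. ]
 [ 591.  -110.6   34. ]] [ 579.42375417 -172.59228418   34.        ]
```

View pics/w1c.png

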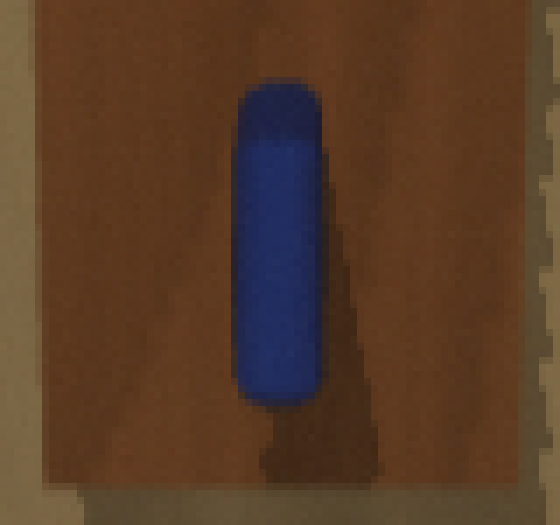

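Call:
carry_out(moves=[[2,-0.15,-0.3,0,0,0,0.5],[2,0,0,0,0,0,0.5],[1.5,0,0,0,0,0,0.5],[0,0,0,0,0,0,0.5],[0,0,0,0,0,0,0.5]])

```text
t: 2.85
tool_pos: [578.8, -213.7, 96.3]
orientation: [-112.3, 90.0, 146.7]
force: [-0.0, 0.4, 0.4]
grip_width: 47.2
```

Run:
```python
from h import *
d=cam("wrist");Rt,p=toolpose();print(p)
cv2.imwrite("pics/w2.png",d["bgr"])
hsv=cv2.cvtColor(d["bgr"],cv2.COLOR_BGR2HSV)
bl=(hsv[...,0]>100)&(hsv[...,0]<130)&(hsv[...,1]>100)
for st,c in blobs(bl,100):
    print(st,c)
    for z in (75,57): print((Rt.T@(onplane(d,st[0]+st[2]/2,st[1]+st[3],z)-p)).round(2),(Rt.T@(onplane(d,c[0],c[1],z)-p)).round(2))
```

```text
[ 579.45675525 -214.05012457   97.15720801]
[314, 232, 15, 57, 812] [321.13, 260.38]
[22.16 -0.8  12.34] [22.15 -1.01 -4.84]
[40.16 -0.86 19.11] [40.16 -1.08  0.56]
```

View pics/w2.png

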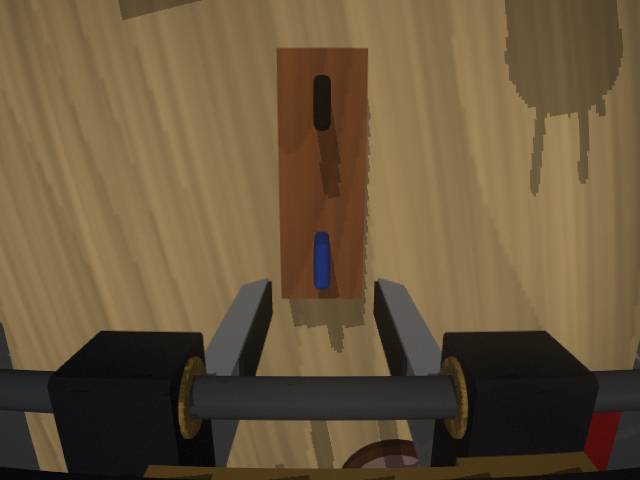

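Call:
carry_out(moves=[[2,-0.1,-0.15,0,0,0,0.5],[1.4,0,0,0,0,0,0.5],[1,0,0,0,0,0,0.5],[0,0,0,0,0,0,0.5],[0,0,0,0,0,0,0.5]])

```text
t: 3.4
tool_pos: [578.2, -212.1, 52.4]
orientation: [-119.9, 90.0, 139.1]
force: [-0.4, 0.2, 0.8]
grip_width: 47.0
```

Run:
```python
from h import *
d=cam("wrist");Rt,p=toolpose();print(p)
cv2.imwrite("pics/w3.png",d["bgr"])
hsv=cv2.cvtColor(d["bgr"],cv2.COLOR_BGR2HSV)
bl=(hsv[...,0]>100)&(hsv[...,0]<130)&(hsv[...,1]>100)
for st,c in blobs(bl,100):
    print(st,c)
    for z in (75,57): print((Rt.T@(onplane(d,st[0]+st[2]/2,st[1]+st[3],z)-p)).round(2),(Rt.T@(onplane(d,c[0],c[1],z)-p)).round(2))
```

```text
[ 578.62715727 -212.34795646   52.95797278]
[314, 253, 19, 72, 1243] [322.73, 288.78]
[-22.04   0.51  14.1 ] [-22.04   0.14  -4.21]
[-4.03  0.56 22.69] [-4.04  0.15  2.55]
```

View pics/w3.png

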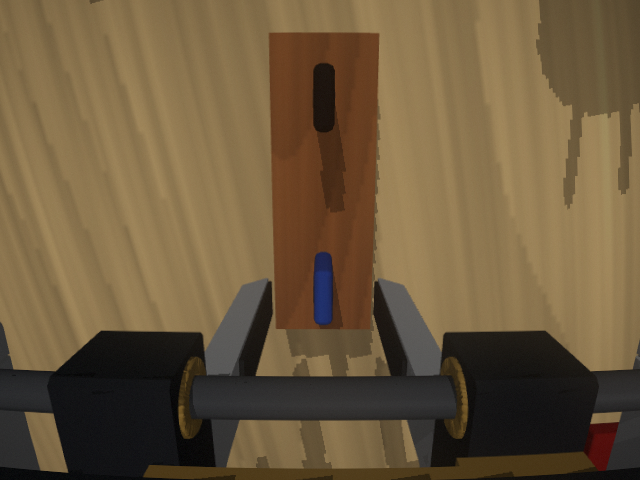

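Call:
carry_out(moves=[[0,0,0,0,0,0,1],[0,0,0,0,0,0,1],[0,0,0,0,0,0,1],[0,0,0,0,0,0,1],[0,0,0,0,0,0,1],[0,0,0,0,0,0,1],[0,0,0,0,0,0,1]], newtons=50)

```text
t: 4.15
tool_pos: [578.1, -212.0, 52.3]
orientation: [-125.4, 90.0, 133.6]
force: [0.2, -0.5, -0.0]
grip_width: 0.3
```

Run:
```python
from h import *
for n in ("wrist","side","top"):
    d=cam(n);cv2.imwrite(f"pics/{n}4.png",d["bgr"] if n=="wrist" else cv2.resize(d["bgr"][160:280,300:440],None,fx=5,fy=5))
print(robot.state()["grip_width"])
```

```text
0.47311811224378136
```

View pics/wrist4.png

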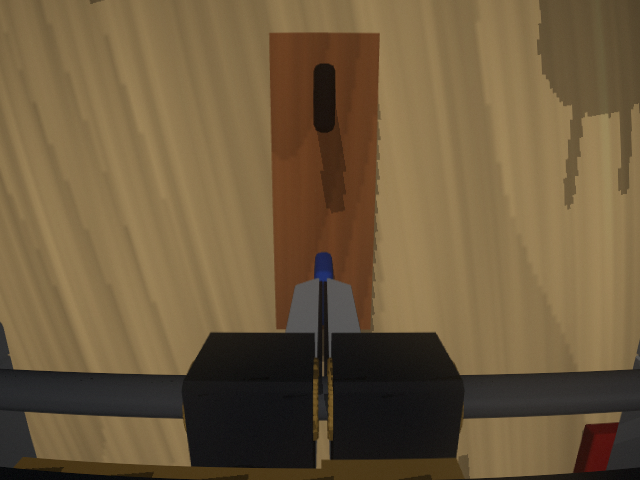

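View pics/side4.png

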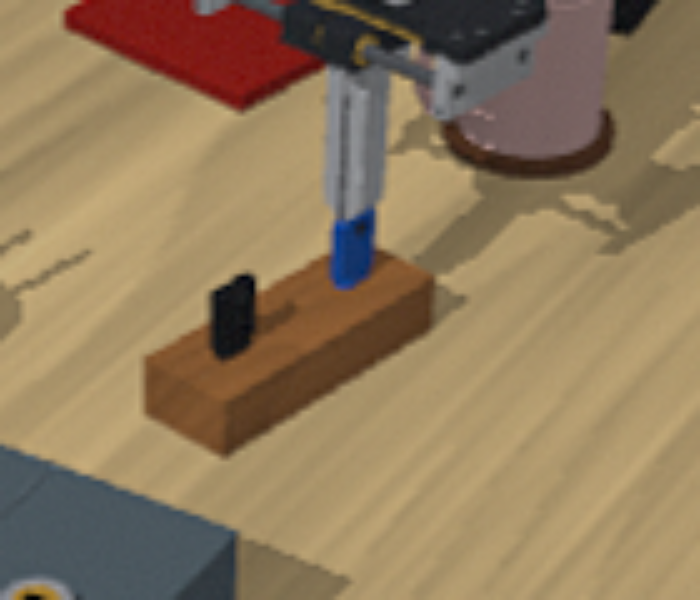

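View pics/top4.png

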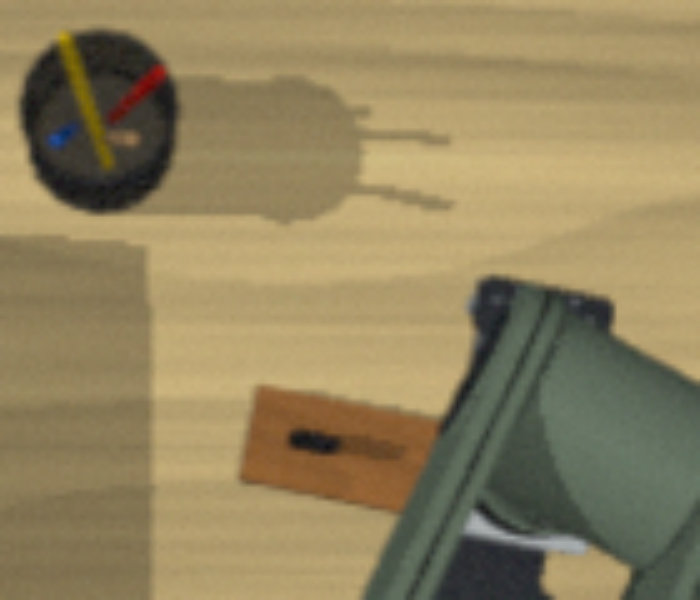

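Run:
```python
from h import *
d=cam("wrist");Rt,p=toolpose()
for q in [(11,0,-8),(11,0,8),(11,0,0),(0,0,-8),(-22,0,-14),(-22,0,14),(-4,0,-14),(-8,0,-8),(-30,0,-8)]: print(q,proj(d,Rt@np.array(q,float)+p).round(1))
d2=cam("side");print("C",d2["C"].round(0))
for q in [(11,0,-8),(11,0,8),(11,0,0),(-22,0,-14),(-22,0,14)]: print(q,proj(d2,Rt@np.array(q,float)+p).round(1),((proj(d2,Rt@np.array(q,float)+p)-[300,160])*5).round())
```

```text
(11, 0, -8) [321.7 259.8]
(11, 0, 8) [321.7 287.8]
(11, 0, 0) [321.7 274. ]
(0, 0, -8) [321.6 266. ]
(-22, 0, -14) [321.6 267.9]
(-22, 0, 14) [321.6 324. ]
(-4, 0, -14) [321.6 256.9]
(-8, 0, -8) [321.6 270.9]
(-30, 0, -8) [321.5 286.4]
C [-59. 964. 891.]
(11, 0, -8) [368.2 214.5] [341. 272.]
(11, 0, 8) [372.2 212.1] [361. 260.]
(11, 0, 0) [370.2 213.3] [351. 266.]
(-22, 0, -14) [367.1 204.4] [335. 222.]
(-22, 0, 14) [374.3 200.3] [372. 201.]
```

The jaws shut on nothing. Both the side and wrist views put the real fingertips about 34 mm behind where `tips_ahead` says, just above the key's head. I'll reopen, go down in checked steps and look again.

Call:
carry_out(moves=[[0,0,0,0,0,0,0.6],[0,0,0,0,0,0,0.6],[0,0,0,0,0,0,0.6],[0,0,0,0,0,0,0.6],[0,0,0,0,0,0,0.6]])

```text
t: 4.9
tool_pos: [578.1, -212.1, 52.4]
orientation: [18.5, 90.0, -82.5]
force: [0.0, 0.7, -0.0]
grip_width: 35.8
```

Call:
carry_out(moves=[[0.7,0,0,0,0,0,0.6],[0.7,0,0,0,0,0,0.6],[0.6,0,0,0,0,0,0.6],[0,0,0,0,0,0,0.6],[0,0,0,0,0,0,0.6]])

```text
t: 5.4
tool_pos: [577.8, -211.8, 31.8]
orientation: [-107.5, 89.9, 151.5]
force: [-0.2, 0.8, 0.4]
grip_width: 37.7
```

Run:
```python
from h import *
for n in ("wrist","side"):
    d=cam(n);cv2.imwrite(f"pics/{n}5.png",d["bgr"] if n=="wrist" else cv2.resize(d["bgr"][160:280,300:440],None,fx=5,fy=5))
print(robot.state())
```

```text
{'t': 5.5, 'qpos': array([-2.81863226e+01,  2.54827964e+01,  8.93191846e+01, -7.39182653e-04,
        6.51759132e+01, -1.71892656e+01]), 'joint_vel': array([-0.00363003, -0.22911683, -0.0472235 ,  0.06468474,  0.01723565,
        0.01492874]), 'joint_torque': array([ 2.85909227e-03, -4.29431427e+01, -2.43326318e+01,  5.98138897e-02,
        4.77982254e-02, -2.28255608e-04]), 'tool_pos': array([ 578.32949509, -212.12753559,   32.50569124]), 'orientation': array([ 71.07210179,  89.97788404, -29.92464501]), 'force': array([-0.12642529,  0.20917066, -0.90791063]), 'wrist_torque': array([ 0.00489052, -0.0175955 , -0.02279592]), 'grip_width': 37.846904237784166}
```

View pics/wrist5.png

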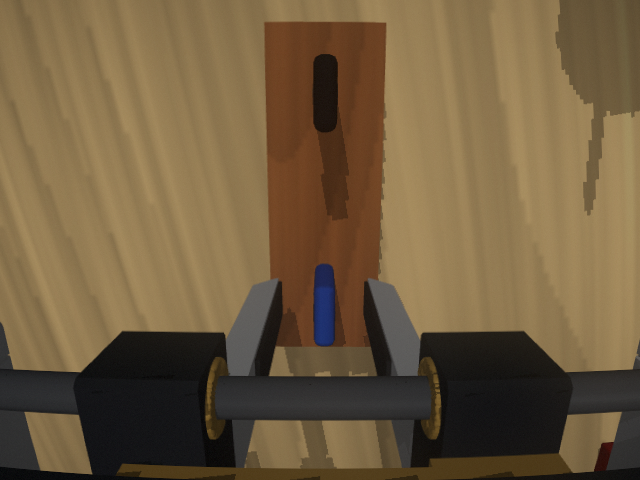

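View pics/side5.png

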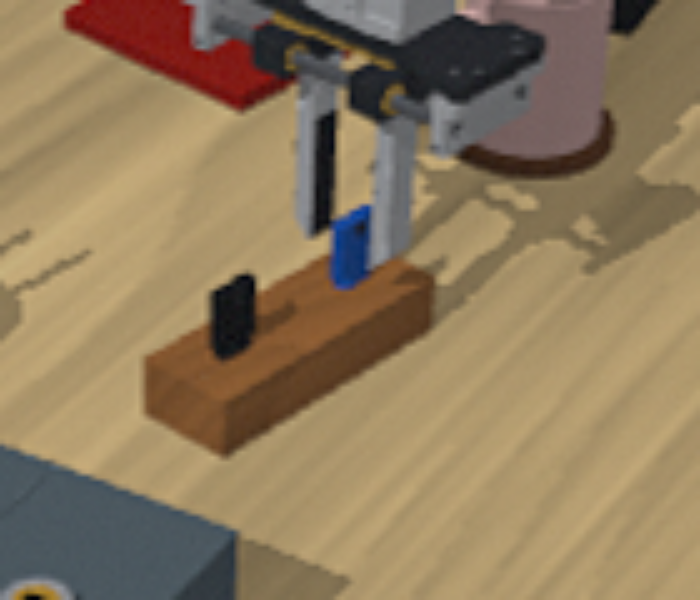

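Call:
carry_out(moves=[[0.7,0,-0.05,0,0,0,0.6],[0.6,0,0,0,0,0,0.6],[0,0,0,0,0,0,0.6],[0,0,0,0,0,0,1],[0,0,0,0,0,0,1],[0,0,0,0,0,0,1],[0,0,0,0,0,0,1],[0,0,0,0,0,0,1],[0,0,0,0,0,0,1]])

```text
t: 6.4
tool_pos: [578.4, -211.6, 19.6]
orientation: [69.7, 90.0, -31.3]
force: [0.2, 0.3, -0.2]
grip_width: 8.5
```

Run:
```python
from h import *
for n in ("wrist","side"):
    d=cam(n);cv2.imwrite(f"pics/{n}6.png",d["bgr"] if n=="wrist" else cv2.resize(d["bgr"][160:280,300:440],None,fx=5,fy=5))
print(robot.state())
```

```text
{'t': 6.5, 'qpos': array([-2.81423124e+01,  2.64419021e+01,  8.96929633e+01,  9.60763297e-05,
        6.38331874e+01, -1.71406532e+01]), 'joint_vel': array([ 0.00885447, -0.0869288 ,  0.09154593, -0.00155996,  0.06459284,
        0.06551704]), 'joint_torque': array([-6.62908700e-03, -4.28669715e+01, -2.36967713e+01,  5.62440511e-02,
        5.51043393e-02,  5.37390169e-04]), 'tool_pos': array([ 578.43872519, -211.6491224 ,   19.62007452]), 'orientation': array([ 73.01403812,  89.96805274, -27.98766339]), 'force': array([0.73831901, 0.14478864, 1.47617567]), 'wrist_torque': array([-0.06727793, -0.09310775, -0.08882463]), 'grip_width': 8.483683493805229}
```

View pics/wrist6.png

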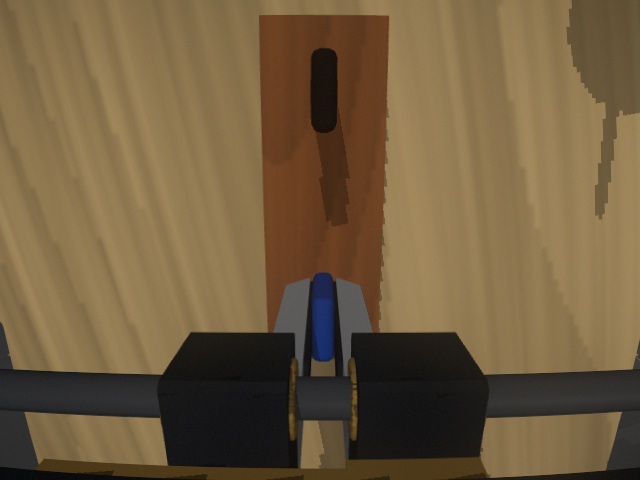

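View pics/side6.png

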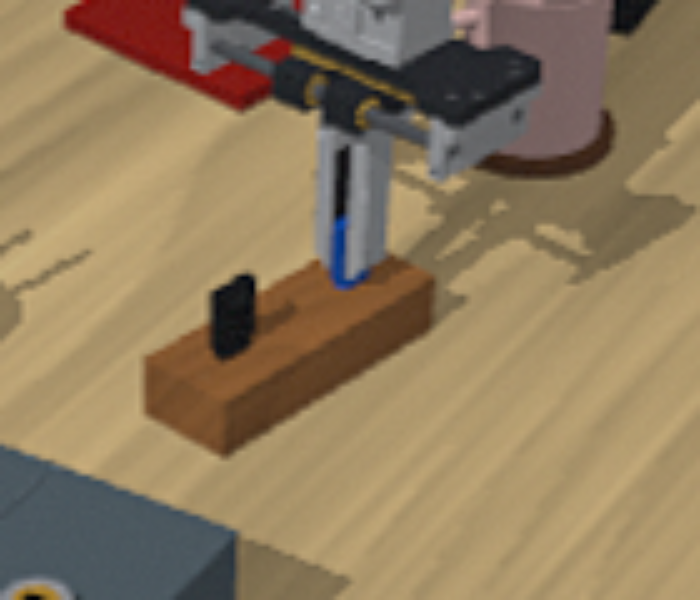

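Call:
carry_out(moves=[[-0.5,0,0,0,0,0,1],[-1,0,0,0,0,0,1],[-1.5,0,0,0,0,0,1],[-2,0,0,0,0,0,1],[-2.5,0,0,0,0,0,1],[-2.5,0,0,0,0,0,1],[-2,0,0,0,0,0,1],[-1,0,0,0,0,0,1],[0,0,0,0,0,0,1]])

```text
t: 7.4
tool_pos: [579.5, -212.2, 152.3]
orientation: [71.3, 89.7, -29.7]
force: [0.3, -0.7, -0.4]
grip_width: 8.9
```

Call:
carry_out(moves=[[0,-0.6,-1.7,0,0,0,1],[0,-1.2,-3.5,0,0,0,1],[0,-1.2,-3.5,0,0,0,1],[0,-1.2,-3.5,0,0,0,1],[0,-1.2,-3.5,0,0,0,1],[0,-1.2,-3.5,0,0,0,1],[0,-1.2,-3.5,0,0,0,1],[0,-1.2,-3.5,0,0,0,1],[0,-1.2,-3.5,0,0,0,1],[0,-1.2,-3.5,0,0,0,1],[0,-0.6,-1.7,0,0,0,1],[0,0,0,0,0,0,1]])

```text
t: 8.6
tool_pos: [524.1, 156.8, 147.5]
orientation: [-82.7, 89.8, 176.6]
force: [-0.6, -1.0, 0.2]
grip_width: 8.5
```

Call:
carry_out(moves=[[0,0,0,-0.08,0,0,1],[0,0,0,-0.14,0,0,1],[0,0,0,-0.14,0,0,1],[0,0,0,-0.14,0,0,1],[0,0,0,-0.14,0,0,1],[0,0,0,-0.14,0,0,1],[0,0,0,-0.14,0,0,1],[0,0,0,-0.14,0,0,1],[0,0,0,-0.14,0,0,1],[0,0,0,-0.14,0,0,1],[0,0,0,-0.14,0,0,1],[0,0,0,-0.14,0,0,1]])

```text
t: 9.8
tool_pos: [525.8, 152.8, 148.0]
orientation: [-155.5, 89.8, -163.5]
force: [-0.2, -1.3, 0.3]
grip_width: 8.5
```

Call:
carry_out(moves=[[0,0,0,-0.14,0,0,1],[0,0,0,-0.04,0,0,1],[0,0,0,0,0,0,1],[0,0,0,0,0,0,1],[0,0,0,0,0,0,1]])

```text
t: 10.3
tool_pos: [526.6, 153.5, 148.9]
orientation: [-167.6, 89.9, -165.6]
force: [-0.6, -0.0, 0.4]
grip_width: 8.5
```

Run:
```python
from h import *
for n in ("wrist","side"):
    d=cam(n);cv2.imwrite(f"pics/{n}7.png",d["bgr"] if n=="wrist" else cv2.resize(d["bgr"][200:320,240:380],None,fx=5,fy=5))
s=robot.state();print(s);print(toolpose(s)[0].round(4))
```

```text
{'t': 10.4, 'qpos': array([ 7.23654381e+00,  1.03297715e+01,  9.40500802e+01, -3.98915291e-03,
        7.56424152e+01, -8.48608556e+01]), 'joint_vel': array([ 0.07655504, -0.16490079, -0.23078818, -0.04425279, -0.01567702,
       -0.16797648]), 'joint_torque': array([-4.11513029e-02, -3.51550627e+01, -2.73285019e+01, -1.24581275e-02,
        7.99423177e-02,  3.00875159e-03]), 'tool_pos': array([526.85092483, 153.76542468, 149.16319542]), 'orientation': array([-165.01583878,   89.97740033, -162.91744942]), 'force': array([-0.19823145, -1.07719064, -0.92312229]), 'wrist_torque': array([ 5.01027870e-02, -1.43031764e-01,  1.27263413e-04]), 'grip_width': 8.633298462386646}
[[-4.000e-04 -3.660e-02  9.993e-01]
 [-1.000e-04  9.993e-01  3.660e-02]
 [-1.000e+00 -1.000e-04 -4.000e-04]]
```

View pics/wrist7.png

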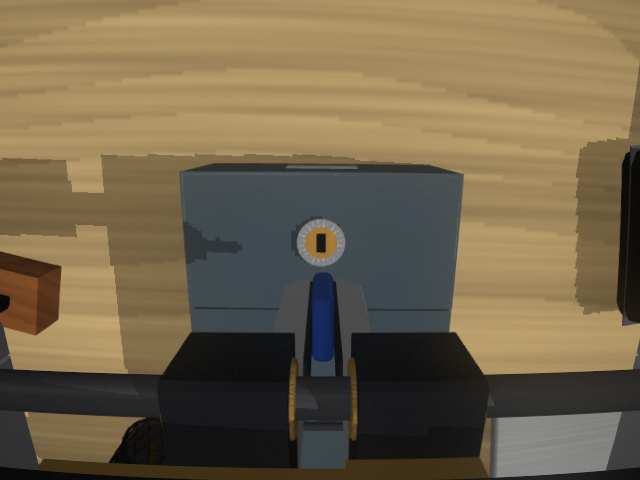

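View pics/side7.png

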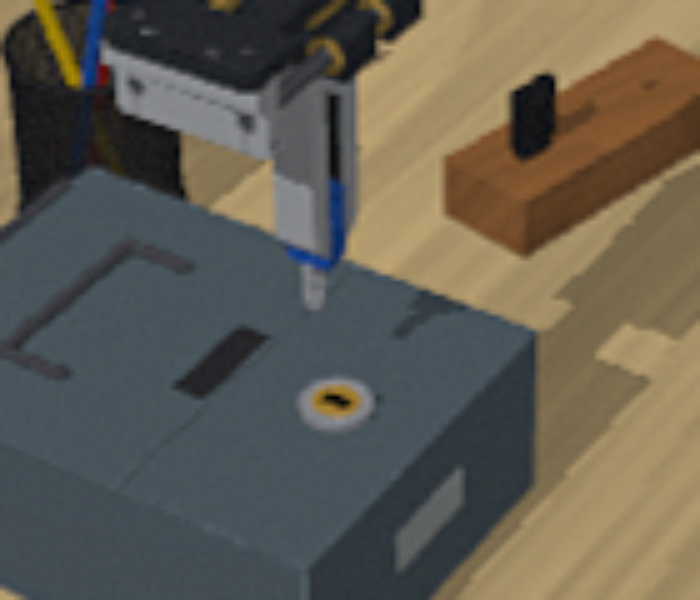

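Run:
```python
from h import *
b=cv2.imread("pics/wrist7.png")
c=cv2.resize(b[205:370,270:375],None,fx=5,fy=5,interpolation=cv2.INTER_NEAREST)
cv2.imwrite("pics/w7c.png",c[:600]); cv2.imwrite("pics/w7d.png",c[300:])
d=cam("wrist");Rt,p=toolpose();hsv=cv2.cvtColor(d["bgr"],cv2.COLOR_BGR2HSV)
m=np.zeros((480,640),bool);m[215:270,290:352]=1
br=(hsv[...,0]>10)&(hsv[...,0]<35)&(hsv[...,1]>100)&m&(hsv[...,2]>70)
mm=cv2.morphologyEx(br.astype(np.uint8),cv2.MORPH_CLOSE,np.ones((15,15)))
for st,cc in blobs(mm,50):
    P=onplane(d,*cc,94);print("plug",st,cc,P.round(2),(Rt.T@(P-p)).round(2))
kw=(hsv[...,2]<50)&m
for st,cc in blobs(kw&(cv2.dilate(mm,np.ones((3,3)))>0),20):
    P=onplane(d,*cc,94);print("kw",st,cc,P.round(2),(Rt.T@(P-p)).round(2))
# box edges: deck front edge left/right corner & seam
for uv in [(181,172),(463,174),(193,308),(448,310)]: print(uv,onplane(d,*uv,90).round(1))
```

```text
plug [305, 227, 32, 31, 784] [320.28, 241.92] [521.24 152.44  94.  ] [55.24 -1.2  -5.73]
kw [317, 234, 8, 18, 142] [320.54, 242.38] [521.54 152.61  94.  ] [55.24 -1.03 -5.42]
(181, 172) [479.9  62.8  90. ]
(463, 174) [474.6 241.2  90. ]
(193, 308) [572.3  66.7  90. ]
(448, 310) [567.3 242.   90. ]
```

View pics/w7c.png

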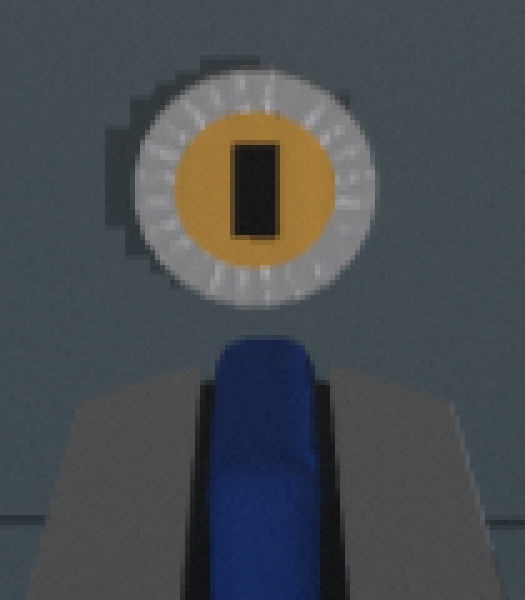

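Run:
```python
from h import *
d=cam("side");Rt,p=toolpose();print(p)
for q in [(9.6,0,0),(9.6,0,3),(9.6,0,-3),(-14.4,0,0),(-14.4,0,10),(-14.4,0,-10),(-37.4,0,0)]: print(q,proj(d,Rt@np.array(q,float)+p).round(1))
print("lock pred",proj(d,(521.5,152.5,94)).round(1), proj(d,(523.5,152,94)).round(1))
c=d["bgr"][230:295,280:330];cv2.imwrite("pics/s7c.png",cv2.resize(c,None,fx=9,fy=9,interpolation=cv2.INTER_NEAREST))
```

```text
[526.95297024 153.90330541 149.30031691]
(9.6, 0, 0) [304.1 260.9]
(9.6, 0, 3) [302.9 260.4]
(9.6, 0, -3) [305.4 261.3]
(-14.4, 0, 0) [303.9 251.3]
(-14.4, 0, 10) [299.7 249.8]
(-14.4, 0, -10) [308.1 252.9]
(-37.4, 0, 0) [303.6 242. ]
lock pred [307.1 279. ] [306.5 278.6]
```

View pics/s7c.png

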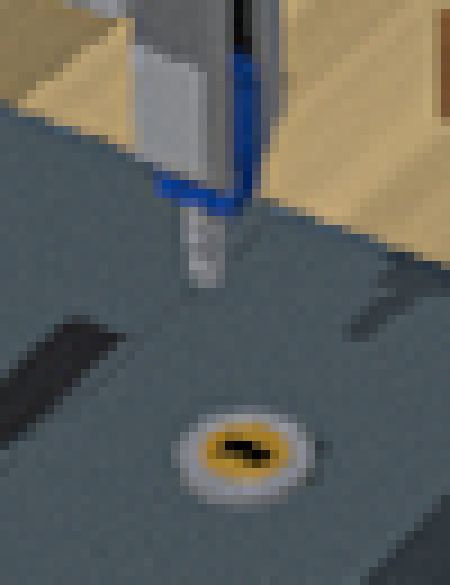

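Call:
carry_out(moves=[[1.5,-0.1,-0.8,0,0,0,1],[1.3,0,0,0,0,0,1],[0.7,0,0,0,0,0,1],[0,0,0,0,0,0,1],[0,0,0,0,0,0,1],[0,0,0,0,0,0,1]])

```text
t: 11.1
tool_pos: [519.8, 152.8, 114.9]
orientation: [4.9, 89.9, 7.0]
force: [-0.1, -0.4, -0.5]
grip_width: 8.5
```

```bash
cat > look.py <<'E'
from h import *
import sys
t=sys.argv[1]
d=cam("side");Rt,p=toolpose();print(p,robot.state()["force"],robot.state()["wrist_torque"])
for q in [(9.6,0,0),(9.6,0,3),(-14.4,0,0)]: print(q,proj(d,Rt@np.array(q,float)+p).round(1))
c=d["bgr"][235:300,280:335];cv2.imwrite(f"pics/s{t}.png",cv2.resize(c,None,fx=9,fy=9,interpolation=cv2.INTER_CUBIC))
d=cam("wrist");cv2.imwrite(f"pics/w{t}.png",cv2.resize(d["bgr"][205:325,260:385],None,fx=5,fy=5))
d=cam("top");cv2.imwrite(f"pics/t{t}.png",cv2.resize(d["bgr"][220:320,210:330],None,fx=6,fy=6))
E
python3 look.py 8
```

```text
[519.80635795 152.75566441 115.03285069] [-0.15821713 -0.28887642 -0.17980358] [ 0.11630618 -0.17513036  0.03016711]
(9.6, 0, 0) [307.6 275. ]
(9.6, 0, 3) [306.4 274.5]
(-14.4, 0, 0) [307.4 265.8]
```

View pics/s8.png

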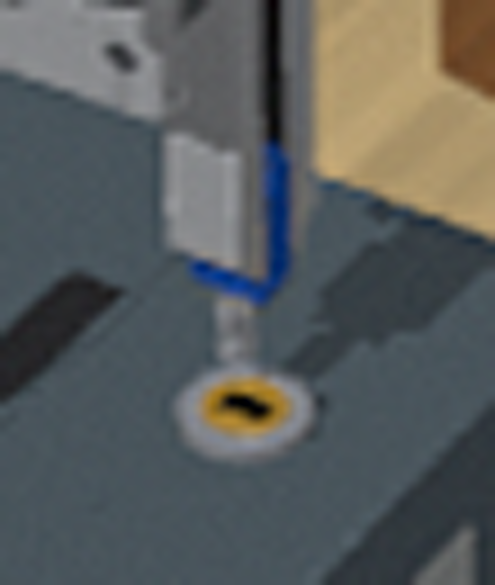

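View pics/w8.png

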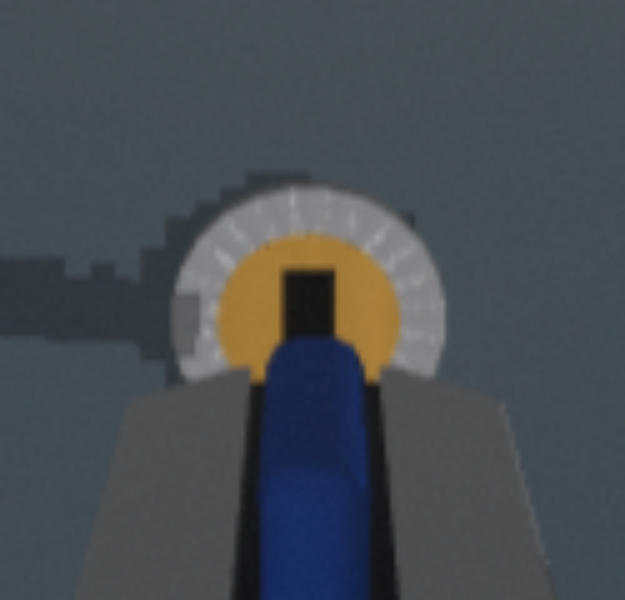

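View pics/t8.png

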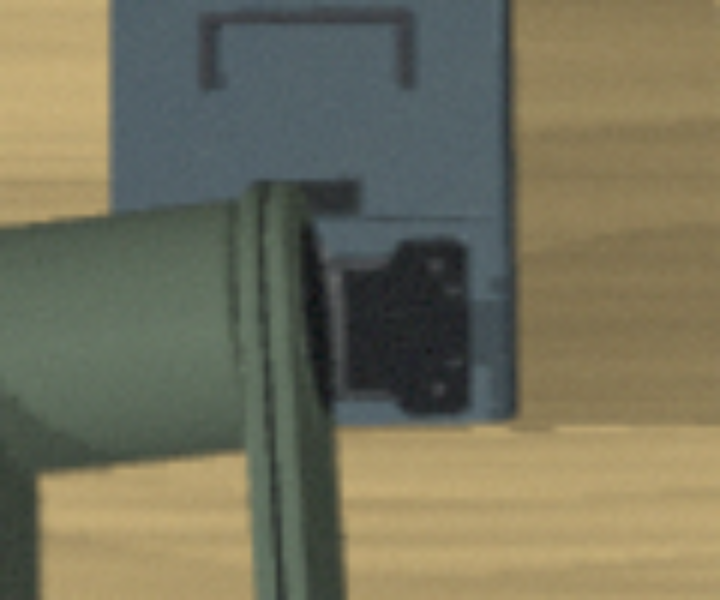

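Call:
carry_out(moves=[[0.3,-0.07,-0.17,0,0,0,1],[0.4,0,0,0,0,0,1],[0,0,0,0,0,0,1],[0,0,0,0,0,0,1]])

```text
t: 11.65
tool_pos: [517.1, 151.9, 107.1]
orientation: [-179.3, 90.0, -177.2]
force: [-0.8, -0.8, 0.3]
grip_width: 8.7
```

```bash
python3 look.py 9
```

```text
[517.27670553 151.87720418 107.21529072] [ 0.63850141  0.83544246 -0.55373482] [ 0.09097601 -0.10400904 -0.01889826]
(9.6, 0, 0) [308.9 278.2]
(9.6, 0, 3) [307.7 277.7]
(-14.4, 0, 0) [308.7 269. ]
```

View pics/s9.png

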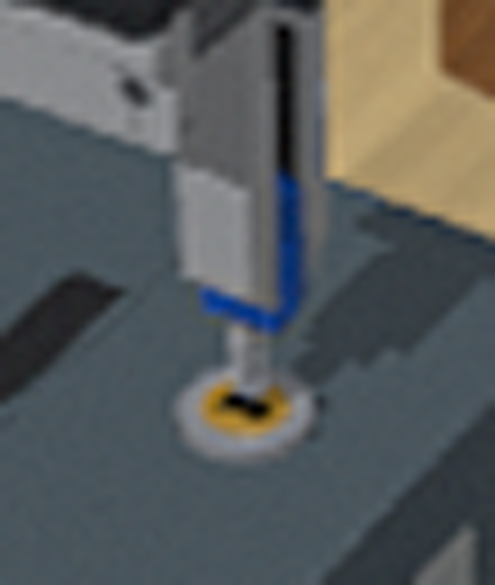

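View pics/w9.png

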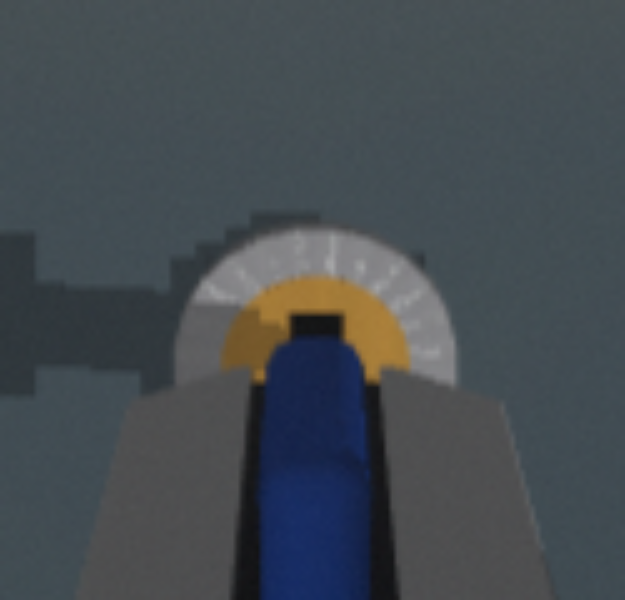

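Call:
carry_out(moves=[[0.2,0,0.1,0,0,0,1],[0.2,0,0,0,0,0,1],[0.2,0,0,0,0,0,1],[0,0,0,0,0,0,1],[0,0,0,0,0,0,1]])

```text
t: 12.3
tool_pos: [518.3, 151.9, 101.2]
orientation: [179.8, 90.0, -178.0]
force: [0.2, -0.1, -0.1]
grip_width: 8.6
```

```bash
python3 look.py 10
```

```text
[518.35092746 151.92420183 101.29989492] [0.25288041 0.72556385 0.39820653] [ 0.0652186  -0.17415115 -0.05477544]
(9.6, 0, 0) [308.5 280.3]
(9.6, 0, 3) [307.3 279.8]
(-14.4, 0, 0) [308.3 271.1]
```

View pics/s10.png

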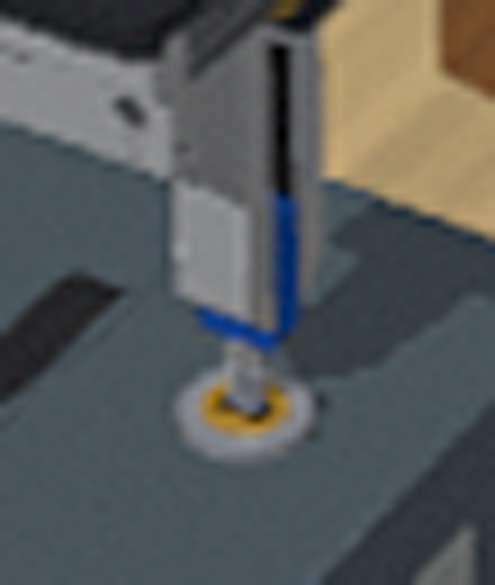

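View pics/w10.png

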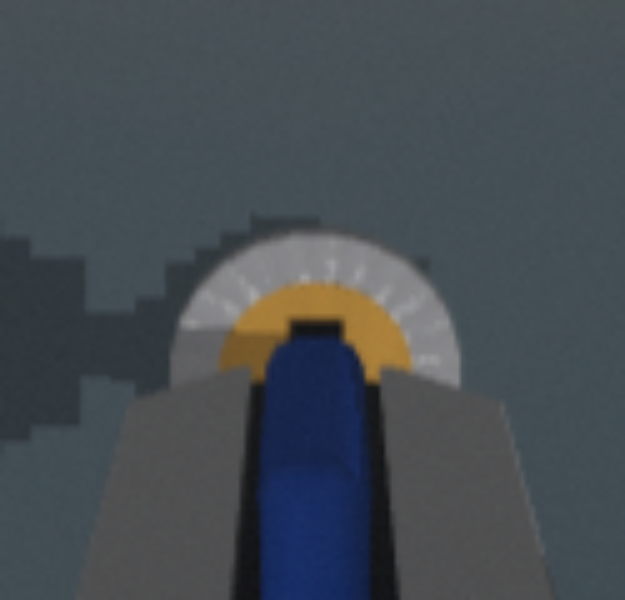

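Call:
carry_out(moves=[[0.15,0,0,0,0,0,1],[0.15,0,0,0,0,0,1],[0,0,0,0,0,0,1],[0,0,0,0,0,0,1]], newtons=60)

```text
t: 12.85
tool_pos: [518.3, 151.9, 98.2]
orientation: [-176.7, 90.0, -174.6]
force: [1.0, -0.8, -0.5]
grip_width: 8.6
```

Call:
carry_out(moves=[[0.15,0,0,0,0,0,1],[0.15,0,0,0,0,0,1],[0.15,0,0,0,0,0,1],[0,0,0,0,0,0,1]])

```text
t: 13.25
tool_pos: [517.9, 152.1, 94.0]
orientation: [158.5, 89.9, 160.7]
force: [-2.1, 0.6, 1.4]
grip_width: 8.7
```

```bash
python3 look.py 11
```

```text
[517.89532457 152.13894951  93.8270398 ] [-1.31429709  0.54541208  0.39409387] [0.20196868 0.19639019 0.0283814 ]
(9.6, 0, 0) [308.7 283.2]
(9.6, 0, 3) [307.5 282.7]
(-14.4, 0, 0) [308.5 274.1]
```

View pics/s11.png

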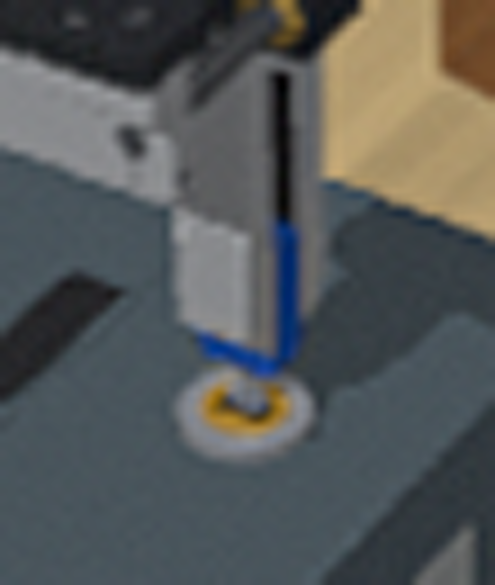

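Call:
carry_out(moves=[[0.15,0,-0.05,0,0,0,1],[0.2,0,0,0,0,0,1],[0.2,0,0,0,0,0,1],[0,0,0,0,0,0,1]])

```text
t: 13.8
tool_pos: [517.9, 151.8, 88.1]
orientation: [-84.5, 90.0, -82.4]
force: [-0.7, 0.1, 1.6]
grip_width: 8.8
```

Call:
carry_out(moves=[[0.2,0,0,0,0,0,1],[0.2,0,0,0,0,0,1],[0.2,0,0,0,0,0,1],[0.1,0,0,0,0,0,1],[0,0,0,0,0,0,1]])

```text
t: 14.3
tool_pos: [517.9, 151.9, 81.2]
orientation: [24.5, 90.0, 26.6]
force: [-0.7, -0.5, 2.4]
grip_width: 8.5
```

```bash
python3 look.py 12
```

```text
[517.92007328 151.91213444  81.16925709] [-2.19615755 -0.41713523  2.48413227] [ 0.05469557  0.18306446 -0.038337  ]
(9.6, 0, 0) [308.9 287.8]
(9.6, 0, 3) [307.7 287.4]
(-14.4, 0, 0) [308.7 278.9]
```

View pics/s12.png

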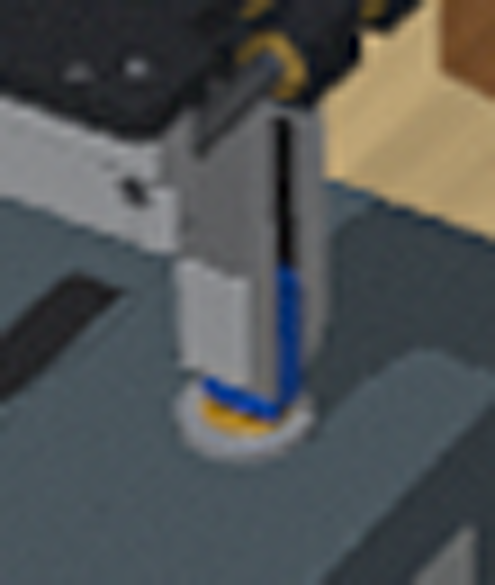

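View pics/w12.png

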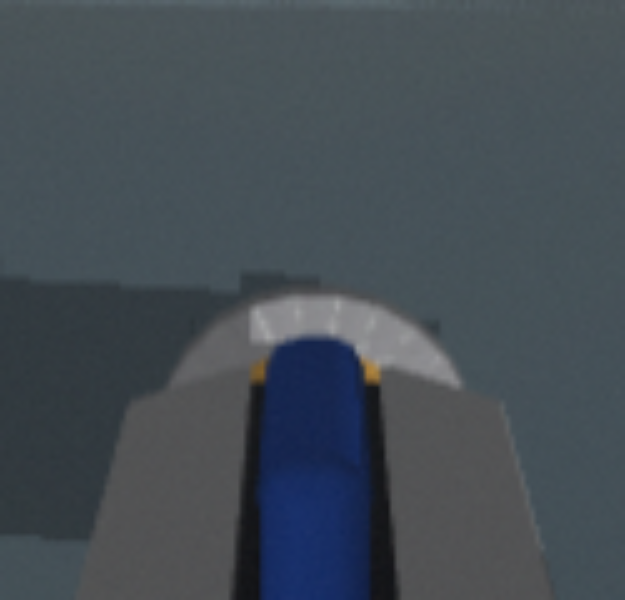

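Call:
carry_out(moves=[[0.1,0,0,0,0,0,1],[0.1,0,0,0,0,0,1],[0,0,0,0,0,0,1]])

```text
t: 14.75
tool_pos: [517.9, 151.9, 79.5]
orientation: [13.6, 90.0, 15.8]
force: [-2.4, -0.7, 5.3]
grip_width: 8.8
```

Call:
carry_out(moves=[[0.1,0,0,0,0,0,1],[0.1,0,0,0,0,0,1],[0,0,0,0,0,0,1]])

```text
t: 15.05
tool_pos: [518.1, 151.9, 79.4]
orientation: [-57.6, 90.0, -55.5]
force: [-7.1, -1.9, 14.6]
grip_width: 8.6
```

```bash
python3 look.py 13; python3 -c "
from h import *
s=robot.state();print(s['qpos'].round(1),s['t'])"
```

```text
[518.0382265  151.93336425  79.35740642] [-5.91210272  0.24509904 14.14610041] [-0.12425513  1.16328242 -0.06567295]
(9.6, 0, 0) [308.8 288.5]
(9.6, 0, 3) [307.6 288. ]
(-14.4, 0, 0) [308.6 279.5]
[  7.2  13.7  98.9  -0.   67.3 -85. ] 15.2
```

View pics/s13.png

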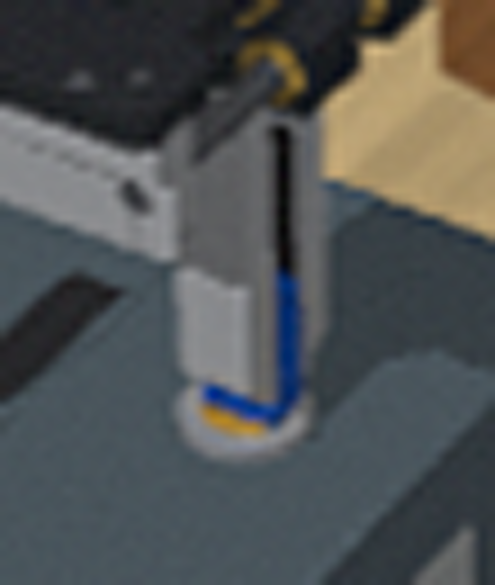

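Run:
```python
from h import *
d=cam("side")
L=np.array([521.3,152.2,94.])
ux=np.array([.9993,.0366,0]);uy=np.array([-.0366,.9993,0])
for z in (94,97,100):
  for a,b in [(-10,4.5),(10,4.5),(-10,-4.5)]:
    q=proj(d,L+ux*a+uy*b+[0,0,z-94]);print(z,a,b,q.round(1),((q-[280,235])*9).round())
q=proj(d,L);print("lock",q,(q-[280,235])*9)
```

```text
94 -10 4.5 [310.2 281.7] [272. 420.]
94 10 4.5 [302.1 278.6] [198. 392.]
94 -10 -4.5 [312.5 279.4] [293. 399.]
97 -10 4.5 [310.2 280.6] [271. 410.]
97 10 4.5 [302.  277.4] [198. 382.]
97 -10 -4.5 [312.5 278.2] [292. 389.]
100 -10 4.5 [310.1 279.4] [271. 400.]
100 10 4.5 [302.  276.3] [198. 372.]
100 -10 -4.5 [312.5 277.1] [292. 379.]
lock [307.27631656 278.96875758] [245.48684904 395.71881818]
```

Call:
carry_out(moves=[[0,0,-0.1,0,0,0,1],[0.1,0,0,0.02,0,0,1],[0.1,0,0,-0.04,0,0,1],[0,0,0,0.02,0,0,1],[0,0,0,0,0,0,1]])

```text
t: 15.75
tool_pos: [518.2, 151.9, 79.2]
orientation: [-7.1, 89.9, -4.9]
force: [-8.0, -1.5, 20.8]
grip_width: 8.8
```

```bash
python3 look.py 14
python3 - <<'E'
from h import *
for t in ("s8","s13","s14"):
    im=cv2.imread(f"pics/{t}.png");hsv=cv2.cvtColor(im,cv2.COLOR_BGR2HSV)
    m=(hsv[...,0]>105)&(hsv[...,0]<128)&(hsv[...,1]>170);ys,xs=np.nonzero(m);k=np.argsort(ys)[-60:];print(t,ys.max(),xs[k].mean(),xs.min(),xs.max())
    g=(im.min(2)>140)&(np.arange(im.shape[1])[None]<245)
E
```

```text
[518.17595228 151.91655377  79.21198632] [-7.50971404 -1.57631373 21.26776811] [-0.22376222  1.5380928   0.07520684]
(9.6, 0, 0) [308.8 288.5]
(9.6, 0, 3) [307.6 288. ]
(-14.4, 0, 0) [308.6 279.6]
s8 410 244.41666666666666 192 287
s13 421 273.15 206 396
s14 422 272.6166666666667 206 388
```

View pics/s14.png

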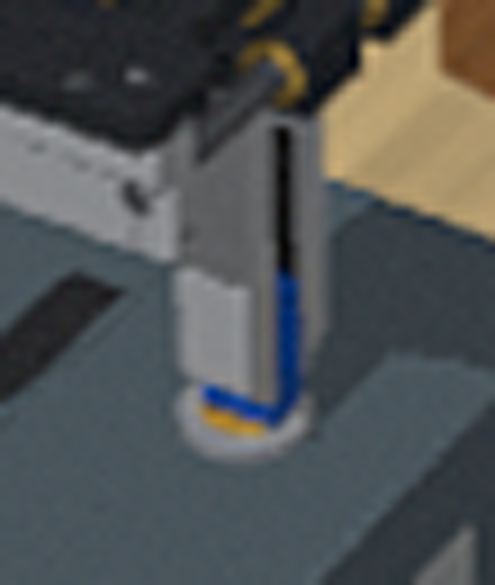

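Call:
carry_out(moves=[[-0.15,0,0,0,0,0,1],[0,0.03,0,0.1,0,0,1],[0,0.03,0,0.1,0,0,1],[0,0.03,0,0.1,0,0,1],[0,0.03,0,0.1,0,0,1],[0,0,0,0,0,0,1]])

```text
t: 16.5
tool_pos: [518.3, 153.3, 79.3]
orientation: [27.2, 89.8, 6.3]
force: [-4.8, -1.0, 14.2]
grip_width: 8.6
```

```bash
python3 -c "
from h import *
s=robot.state();print(s);R_=toolpose(s)[0];print(np.degrees(np.arctan2(R_[1,1],R_[0,1])))"; python3 look.py 15
```

```text
{'t': 16.5, 'qpos': array([ 7.30385432e+00,  1.37195076e+01,  9.89589911e+01, -2.80201253e-03,
        6.71674847e+01, -6.18342930e+01]), 'joint_vel': array([-0.07147106, -0.0039289 ,  0.05790588,  0.01757073, -0.02155143,
       -3.1425165 ]), 'joint_torque': array([-5.29375579e-01, -2.87873411e+01, -2.21679014e+01, -2.43300316e-02,
       -1.65839788e+00,  4.10857731e-01]), 'tool_pos': array([518.30049097, 153.31979233,  79.33431757]), 'orientation': array([27.20401215, 89.84596168,  6.34324327]), 'force': array([-4.80989898, -1.00745787, 14.22420106]), 'wrist_torque': array([-0.03937014,  0.94330792,  0.07158608]), 'grip_width': 8.579486730017631}
69.13931530851968
[518.26805792 153.28634662  79.32921481] [-3.87839623 -0.65488914 15.31742548] [-0.05391098  0.97160478  0.05438821]
(9.6, 0, 0) [308.4 288.8]
(9.6, 0, 3) [307.6 288.1]
(-14.4, 0, 0) [308.2 279.9]
```

View pics/w15.png

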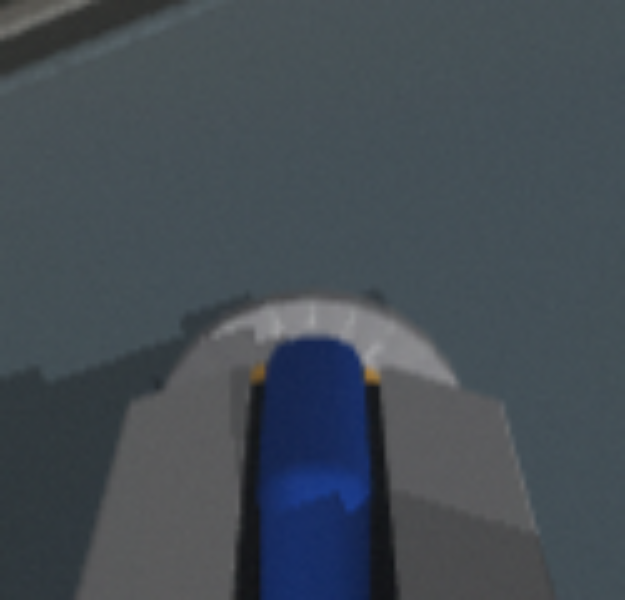

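Call:
carry_out(moves=[[0,0.03,0,0.1,0,0,1],[0,0.03,0,0.1,0,0,1],[0,0.03,0,0.1,0,0,1],[0,0.03,0,0.1,0,0,1],[0,0.03,0,0.1,0,0,1],[0,0,0,0,0,0,1]])

```text
t: 17.25
tool_pos: [519.0, 154.3, 79.3]
orientation: [45.1, 89.9, -4.4]
force: [-4.8, -0.6, 14.0]
grip_width: 8.7
```

```bash
python3 -c "
from h import *
s=robot.state();print(s['tool_pos'],s['force'],s['wrist_torque'],s['qpos'].round(1));R_=toolpose(s)[0];print(np.degrees(np.arctan2(R_[1,1],R_[0,1])))"
```

```text
[519.03627075 154.30281715  79.3196715 ] [-4.78919761 -0.64083972 13.9834199 ] [-0.15993026  0.89552426  0.06904534] [  7.4  13.8  98.8  -0.   67.2 -33.1]
40.49580600251061
```

Call:
carry_out(moves=[[0,0.03,0,0.1,0,0,1],[0,0.03,0,0.1,0,0,1],[0,0.03,0,0.1,0,0,1],[0,0.03,0,0.1,0,0,1],[0,0.03,0,0.1,0,0,1],[0,0.03,0,0.1,0,0,1],[0,0,0,0,0,0,1]])

```text
t: 17.95
tool_pos: [520.5, 155.0, 79.3]
orientation: [73.7, 89.9, -10.2]
force: [-4.9, -1.0, 14.9]
grip_width: 9.0
```

```bash
python3 -c "
from h import *
s=robot.state();print(s['tool_pos'],s['force'],s['wrist_torque'],s['qpos'].round(1));R_=toolpose(s)[0];print(np.degrees(np.arctan2(R_[1,1],R_[0,1])))"; python3 look.py 16
```

```text
[520.50486714 154.98289261  79.33745446] [-4.88806534 -1.0448827  14.9484681 ] [-0.29082586  0.98764236  0.08127285] [ 7.5 14.  98.6 -0.  67.3  1.4]
6.121782567291329
[520.47838518 154.98894573  79.32724788] [-4.55734905 -1.78552886 16.05440941] [-0.22421361  1.02569995  0.04854091]
(9.6, 0, 0) [307.  288.9]
(9.6, 0, 3) [307.7 288.1]
(-14.4, 0, 0) [306.8 279.9]
```

View pics/w16.png

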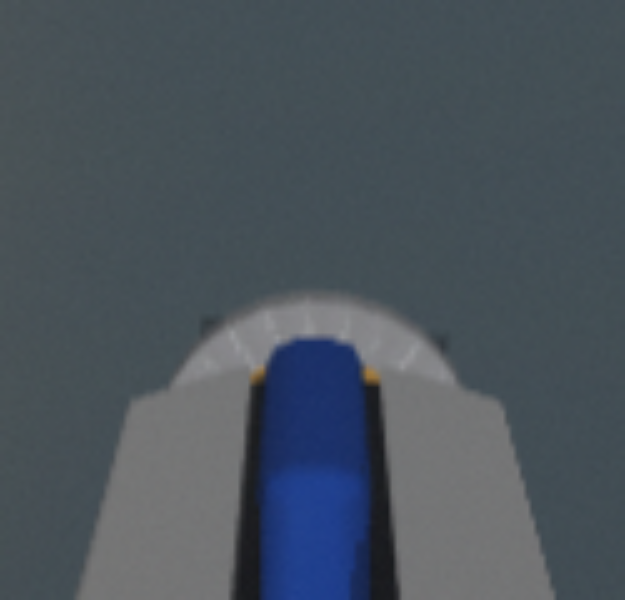

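View pics/s16.png

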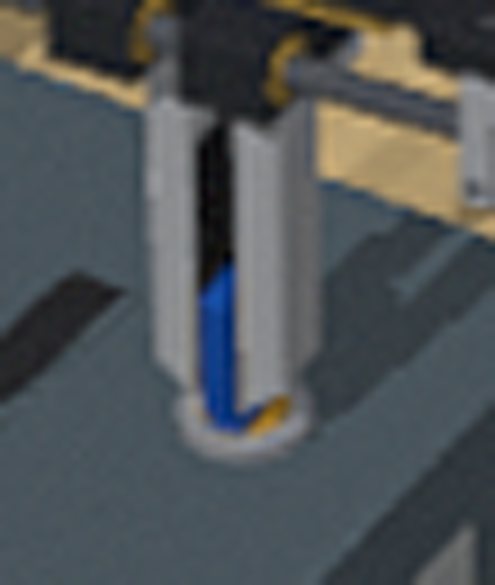

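Call:
carry_out(moves=[[0,0.03,0,0.1,0,0,1],[0,0.03,0,0.1,0,0,1],[0,0.01,0,0.03,0,0,1],[0,0,0,0,0,0,1]])

```text
t: 18.5
tool_pos: [521.2, 155.0, 79.3]
orientation: [86.0, 89.9, -11.0]
force: [-5.0, 0.0, 14.4]
grip_width: 8.8
```

```bash
python3 -c "
from h import *
s=robot.state();print(s['tool_pos'],s['force'],s['wrist_torque'],s['joint_torque'].round(2));R_=toolpose(s)[0];print(np.degrees(np.arctan2(R_[1,1],R_[0,1])))"
```

```text
[521.16607216 155.01022922  79.34341205] [-4.99600353e+00  1.15434887e-02  1.43980708e+01] [-0.3457245   1.03384971  0.09873528] [ -0.3  -29.   -22.41   0.27  -1.94   0.21]
-6.988146079571516
```

Call:
carry_out(moves=[[0,0.01,0,0.04,0,0,1],[0,0,0,0,0,0,1]])

```text
t: 18.7
tool_pos: [521.3, 155.0, 79.3]
orientation: [89.2, 89.9, -10.1]
force: [-4.6, -1.1, 15.1]
grip_width: 8.8
```

```bash
python3 -c "
from h import *
s=robot.state();print(s['tool_pos'],s['force'],s['wrist_torque'],s['joint_torque'].round(2));R_=toolpose(s)[0];print(np.degrees(np.arctan2(R_[1,1],R_[0,1])))"
```

```text
[521.26839212 155.02758996  79.34666397] [-4.58119322 -1.10245597 15.08753097] [-0.26281143  1.05746692  0.10348641] [ -0.29 -29.04 -22.4    0.27  -1.93   0.23]
-9.285027363877644
```

Call:
carry_out(moves=[[0,0.01,0,0.04,0,0,1],[0,0.01,0,0.04,0,0,1],[0,0,0,0,0,0,1],[0,0,0,0,0,0,1]])

```text
t: 19.1
tool_pos: [521.5, 155.0, 79.3]
orientation: [94.2, 89.9, -9.6]
force: [-5.9, -1.1, 13.9]
grip_width: 8.3
```

```bash
python3 -c "
from h import *
s=robot.state();print(s['tool_pos'],s['force'],s['wrist_torque'],s['joint_torque'].round(2));R_=toolpose(s)[0];print(np.degrees(np.arctan2(R_[1,1],R_[0,1])))"; python3 look.py 17
```

```text
[521.4987952  154.99776235  79.33444848] [-5.86074253 -1.09793905 13.85996466] [-0.32089218  1.03028734  0.09827398] [ -0.31 -29.07 -22.4    0.26  -1.91   0.1 ]
-13.83571501087167
[521.49352696 154.99206632  79.34679602] [-5.48421987 -1.10454495 14.75159425] [-0.32482655  1.1091423   0.08047836]
(9.6, 0, 0) [306.6 288.7]
(9.6, 0, 3) [307.7 288.1]
(-14.4, 0, 0) [306.4 279.7]
```

View pics/w17.png

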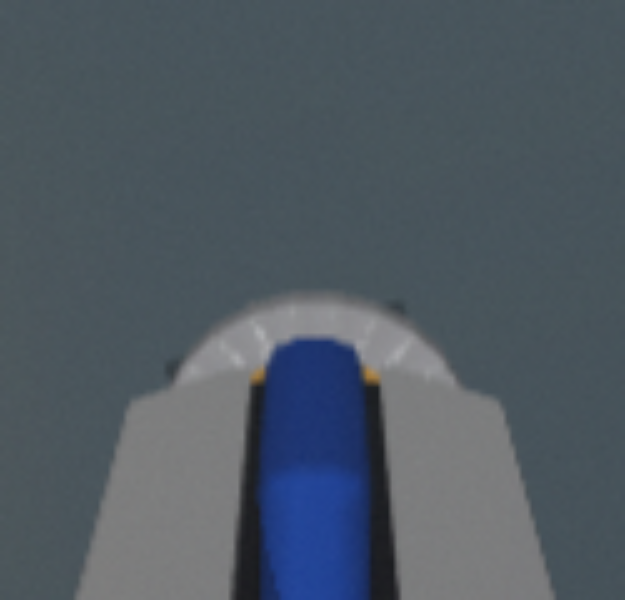

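View pics/s17.png

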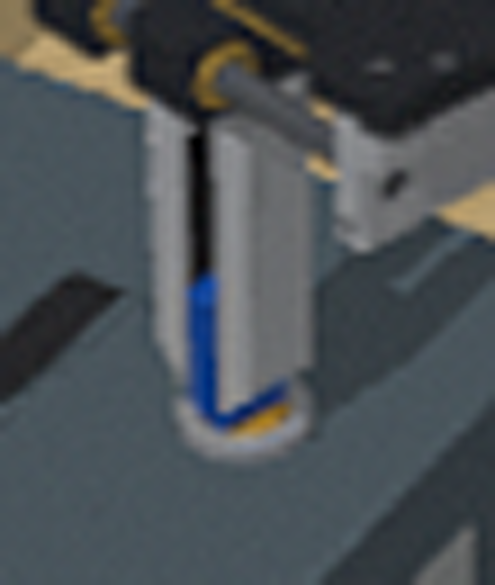

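Run:
```python
from h import *
d=cam("wrist");cv2.imwrite("pics/w18.png",cv2.resize(d["bgr"][265:370,275:370],None,fx=6,fy=6,interpolation=cv2.INTER_CUBIC)[:600])
b=cv2.imread("pics/wrist7.png");cv2.imwrite("pics/w7e.png",cv2.resize(b[265:370,275:370],None,fx=6,fy=6,interpolation=cv2.INTER_CUBIC)[:600])
```

```text
(no output)
```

View pics/w18.png

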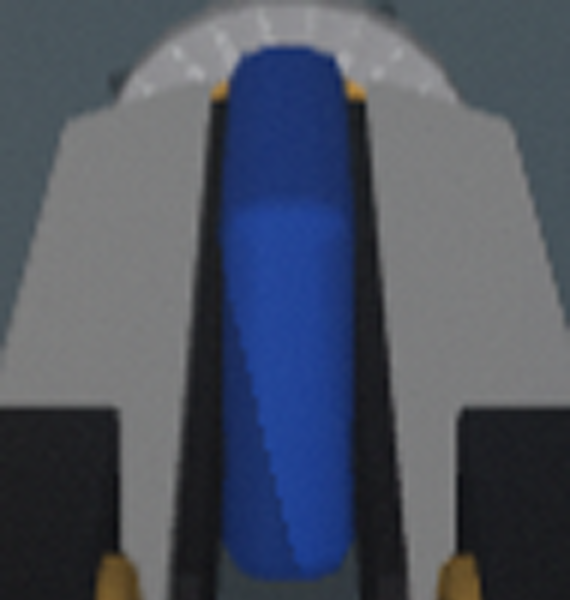

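View pics/w7e.png

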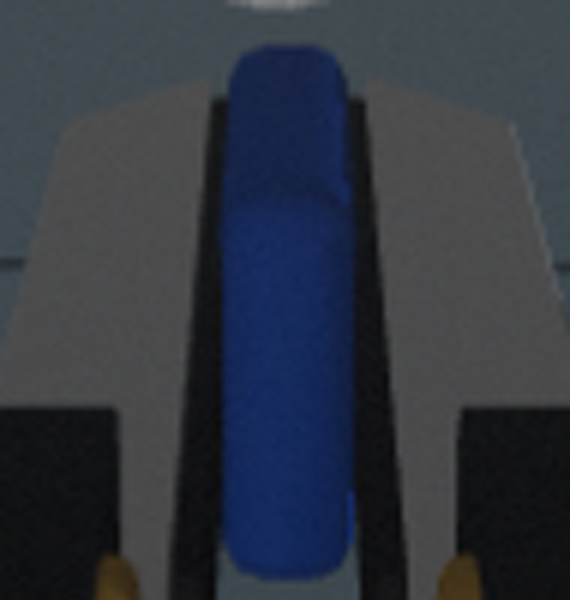

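Call:
carry_out(moves=[[0,0.01,0,0.05,0,0,1],[0,0,0,0,0,0,1],[0,0,0,0,0,0,1]])

```text
t: 19.6
tool_pos: [521.6, 155.1, 79.3]
orientation: [101.4, 89.9, -5.3]
force: [-5.5, -2.2, 14.9]
grip_width: 8.5
```

```bash
cat > st.py <<'E'
from h import *
T=[];J=[]
for i in range(6):
    viewer.get_image("side"); s=robot.state();T.append(np.r_[s['force'],s['wrist_torque']]);J.append(s['joint_torque'][5])
print(s['t'],s['tool_pos'].round(2),np.mean(T,0).round(3),np.mean(J).round(3),s['grip_width']);R_=toolpose(s)[0];print(np.degrees(np.arctan2(R_[1,1],R_[0,1])),s['qpos'][5])
E
python3 st.py
```

```text
19.9 [521.57 155.06  79.33] [-4.964 -0.988 14.826 -0.236  1.083  0.101] 0.102 8.705037809059455
-16.701367075027203 24.172214739944607
```

Run:
```python
from h import *
d=cam("wrist");cv2.imwrite("pics/wrist19.png",d["bgr"])
for f in ("wrist6","wrist7","wrist19"):
    b=cv2.imread(f"pics/{f}.png").astype(float);o=[]
    for y in (278,290,300,310,320,330,340,350,356):
        r=b[y-1:y+2,300:345].mean(0);s=r[:,0]-r[:,2];s=np.clip(s,0,None);h=s[12:30].max()*.5
        k=np.nonzero(s>h)[0];l,rr=k[0],k[-1]
        L=l-(s[l]-h)/(s[l]-s[l-1]);Q=rr+(s[rr]-h)/(s[rr]-s[rr+1]);o.append((round(300+L,1),round(300+Q,1)))
    print(f,o)
```

```text
wrist6 [(np.float64(313.7), np.float64(331.3)), (np.float64(312.5), np.float64(332.3)), (np.float64(312.3), np.float64(332.5)), (np.float64(312.0), np.float64(332.7)), (np.float64(312.3), np.float64(332.8)), (np.float64(313.0), np.float64(332.8)), (np.float64(313.0), np.float64(332.7)), (np.float64(312.8), np.float64(332.8)), (np.float64(313.6), np.float64(332.0))]
wrist7 [(np.float64(312.6), np.float64(332.1)), (np.float64(311.9), np.float64(332.6)), (np.float64(311.6), np.float64(333.2)), (np.float64(311.6), np.float64(333.2)), (np.float64(311.7), np.float64(333.1)), (np.float64(311.7), np.float64(333.1)), (np.float64(311.7), np.float64(333.1)), (np.float64(311.7), np.float64(333.6)), (np.float64(312.3), np.float64(332.6))]
wrist19 [(np.float64(313.3), np.float64(331.3)), (np.float64(312.0), np.float64(332.5)), (np.float64(311.8), np.float64(332.9)), (np.float64(311.8), np.float64(333.0)), (np.float64(312.7), np.float64(333.1)), (np.float64(312.8), np.float64(333.0)), (np.float64(312.9), np.float64(332.6)), (np.float64(312.6), np.float64(333.1)), (np.float64(313.0), np.float64(332.4))]
```

Call:
carry_out(moves=[[0,0.01,0,0.05,0,0,1],[0,0.01,0,0.03,0,0,1],[0,0,0,0,0,0,1],[0,0,0,0,0,0,1]])

```text
t: 20.35
tool_pos: [521.7, 155.1, 79.3]
orientation: [108.3, 89.9, -3.0]
force: [-5.0, -1.3, 14.9]
grip_width: 8.6
```

```bash
python3 st.py; python3 look.py 20
```

```text
20.65 [521.72 155.09  79.34] [-5.027 -0.733 14.661 -0.193  1.091  0.184] 0.196 8.705286463057284
-21.26107407610417 28.7302365444491
[521.70274385 155.0926531   79.31660455] [-4.63586883  0.24560442 14.91135426] [-0.20032568  1.10221413  0.14422196]
(9.6, 0, 0) [306.5 288.7]
(9.6, 0, 3) [307.7 288.2]
(-14.4, 0, 0) [306.3 279.7]
```

View pics/s20.png

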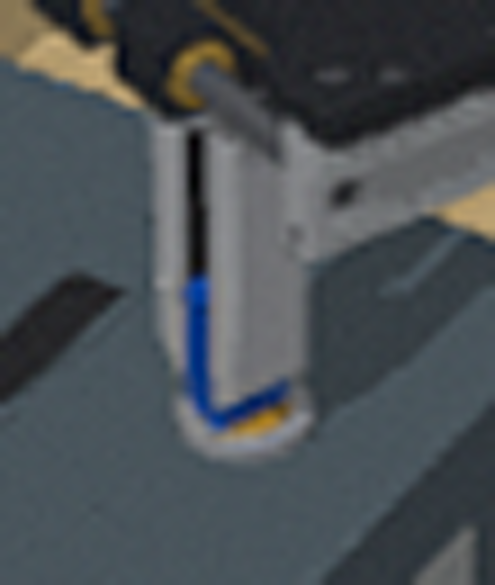

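View pics/w20.png

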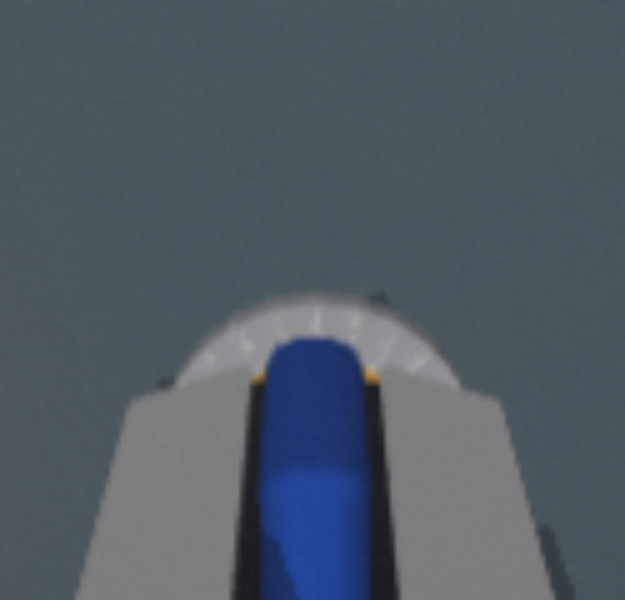

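```bash
python3 -c "
from station import robot,ticket
s=robot.state();print(s['t'],s['tool_pos'],s['force'],s['grip_width'])
print(ticket.job_done())"
```

```text
20.8 [521.7212982  155.08728108  79.33121838] [-5.26465709 -0.07166157 14.24449512] 8.555256064258044
the job is handed in; nothing more can be done
None
```

The blue-headed key is fully home in the lock and turned clockwise to its stop. The gripper is still holding it there, so you can lift the lid. I handed the job in at about 20.8 s of the 51 s; no verdict was reported.

**What I did:** I gripped the blue key across its head, lifted it out, aligned it by the wrist and side cameras and pushed it home. I then turned it about its own axis.

**Last checks**
- **Fully home:** downward travel stopped with the tip worked out at about 24 mm below the face, and 21 N of push moved it no further. The side view was less certain: depending on the calibration offset, it put the shoulder on the face or 2–3 mm above it.
- **At the stop:** the turning torque stayed near 0.10 N m up to about 1.9 rad of turn, then rose to 0.18–0.20 N m at 1.98 rad.
- **Still held:** the jaws are 8.6 mm apart with the grip set to 60 N, pressing down with about 14 N. The wrist view showed no slip of the key between the fingers at 1.9 rad.
- **Other things:** I did not measure the mug, glasses case, pen cup or black-headed key at the end. The arm stayed clear of them, and the black key stood undisturbed in the pictures that showed it.

**What disagreed**
- **Fingertips:** they are really about 34 mm behind where `tips_ahead` puts them, so my first grasp closed on nothing. I corrected this from the images.
- **Key position:** the key sat about 3 mm off the tool axis, which I allowed for when turning.
- **Turn to the stop:** the stop came at about 1.98 rad of turn rather than the 1.75 rad described. I could not see the plug itself.

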